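Pack away the loan hearing aids by ear and lid the boxes

ROBOT

A 6-joint arm with a two-finger parallel gripper is mounted at the origin on the work surface. World frame = base frame: x ahead of the robot, y to its left, z up, the work surface at z = 0. Lengths are in m, angles in rad, forces in N, time in s.
With the tool pointing down it reaches from about 0.35 to 0.85 m from the base axis. Payload 8.1 kg.
Tool frame: the origin (TCP) lies on the centre line of the jaws, within the pads' length; the fingertips stand 19 mm ahead of it and the grasp point (between the pads) is the TCP (robot.tcp_to_tips is the distance from the TCP to the fingertips, in m); z points along the fingers, y is the line along which they close (so a half turn about z gives the same grasp; the last joint's range is limited). The gripper opens to 93 mm and grips with 3 to 60 N. Pads are 15 mm wide; open, the fingers measure 128 mm over their backs; the gripper's body (75 mm by 188 mm) begins 65 mm behind the grasp point.
Start: joints at [1.069, 0.13, 1.488, -0, 1.523, -0.085], TCP at [0.243, 0.549, 0.238] pointing down, gripper open.
Joint ranges: [-2.96, 2.96], [-0.89, 2.26], [0.02, 2.5], [-1.34, 4.48], [0, 2.73], [-2.66, 2.66]. Speed limits (rad/s): [2.39, 2.39, 2.79, 3.14, 3.14, 3.14].

INTERFACE

Orientations are given as a unit quaternion [w, x, y, z].
In Python, from plant import robot gives the robot as it stands.
- The arm moves only by the tool jog_arm, never from a script. Its argument "increments" is a list of rows, each an object with "hand": the gripper's target within -1 to 1 (shut at 1, half-way at 0, fully open at -1); "offset": the shift along the tool's x, y, z each as a share of 2 cm, from -1 to 1, a list of three; "angular": the turn, a rotation vector about the tool's x, y, z each as a share of pi/4 rad, from -1 to 1, a list of three. A call has 1 to 12 rows; each row shifts and turns the commanded pose from where the row before left it, along the tool's axes as they then stand; what a row does not reach is not made up. A row lasts 1/12 s, in which the tool goes at most 41.7 mm and 7.16 degrees, less where a joint would pass 70% of its speed; a pose out of reach is approached as far as the arm can. A call with a number of a shift or a turn outside -1 to 1 is refused whole. A call with a gripper value outside its range is refused whole. The fingers move at their own pace and stop on an object; "grip_force" is the grip in N (left out, the last holds). Time passes only in rows, so rows that do not move let the fingers close. It gives the time, the measured TCP pose, the force, the opening and the grip force at its end, in the units of the state.
- robot.get_state(): the state, without advancing time (a new reading comes with each control period).
- robot.snapshot(name): name is "side" or "top" or "wrist"; returns a dict with "frame" (400x640x3 uint8, blue, green, red), "depth" (400x640 float32, m along the optical axis (not along the pixel's ray), 0 where there is no reading), "camera_matrix" (3x3 intrinsics, pixels), "distortion" ([k1, k2, p1, p2, k3] as OpenCV has them; the pictures are not rectified), "extrinsics" (4x4, takes a point from world to camera coordinates). Camera axes: x right, y up, looking along -z (the intrinsics and any distortion apply to the point x, -y, -z); pixel columns grow to the right and rows downward; lengths in m; the calibration is good to about 2 mm. A picture is of the moment at which its call begins.
- robot.close_job(): hands the job in; it is judged then, once.
The state is a dict: "t": time; "qpos": joint angles; "dq": joint speeds; "joint_torque": joint torques, N m; "tool_pos": TCP position; "tool_rot": TCP orientation; "force": force on the tool from outside, world axes, zero at the start; "ft_torque": the same for the moment, N m; "gripper_width": finger opening in m; "finger_force": force on a finger pad.
Only numpy, scipy, OpenCV 4.12 (cv2) and the standard library are available. Lean on these libraries where they do the work, as an engineer would, in place of code of your own. Each camera call takes 0.05 s, during which the arm holds its last target. There are 200 camera calls.

TASK

Pack away the loan hearing aids: put every red case (right ear) into the red box and every blue case (left ear) into the blue box, lying low enough for the box to shut. Then set the lid of the same colour squarely on each box so that it drops fully home, flat on the edge of the box all round. Leave the other things on the desk where they are.

Things in the scene. Friction and masses are not known exactly. Their poses are not given: they have to be found in the camera images.
- red_box: open red box with grey floor lining, loose but heavy (1.2 kg), outside 104 mm along its x, 200 mm along its y, 56 mm high, walls and floor 5 mm thick (inside 94 x 190 mm). Origin: centre of its underside; z up. It may stand left or right.
- red_lid: red lid, 160 g: plate 104 (x) x 200 (y) x 6 mm; under it a white round-edged rim, 89 x 185 mm outside, 6 mm deep (2.5 mm play all round in the box); on top in the middle a white grip fin 14 (x) x 70 (y) x 30 mm tall. Origin: centre, at the bottom of the rim, z up; plate top at 12 mm, fin top at 42. Fits either way round; fully home its origin is 50 mm above the box underside.
- red_case1: hard hearing-aid case, red top half over white bottom half (right ear): 66 mm long (x), 28 mm wide (y), 30 mm high, 40 to 85 g. Origin: centre of its underside, z up. May be absent.
- red_case2: hard hearing-aid case, red top half over white bottom half (right ear): 66 mm long (x), 28 mm wide (y), 30 mm high, 40 to 85 g. Origin: centre of its underside, z up. May be absent.
- red_case3: hard hearing-aid case, red top half over white bottom half (right ear): 66 mm long (x), 28 mm wide (y), 30 mm high, 40 to 85 g. Origin: centre of its underside, z up. May be absent.
- blue_box: open blue box with grey floor lining, loose but heavy (1.2 kg), outside 104 mm along its x, 200 mm along its y, 56 mm high, walls and floor 5 mm thick (inside 94 x 190 mm). Origin: centre of its underside; z up. It may stand left or right.
- blue_lid: blue lid, 160 g: plate 104 (x) x 200 (y) x 6 mm; under it a white round-edged rim, 89 x 185 mm outside, 6 mm deep (2.5 mm play all round in the box); on top in the middle a white grip fin 14 (x) x 70 (y) x 30 mm tall. Origin: centre, at the bottom of the rim, z up; plate top at 12 mm, fin top at 42. Fits either way round; fully home its origin is 50 mm above the box underside.
- blue_case1: hard hearing-aid case, blue top half over white bottom half (left ear): 66 mm long (x), 28 mm wide (y), 30 mm high, 40 to 85 g. Origin: centre of its underside, z up. May be absent.
- blue_case2: hard hearing-aid case, blue top half over white bottom half (left ear): 66 mm long (x), 28 mm wide (y), 30 mm high, 40 to 85 g. Origin: centre of its underside, z up. May be absent.
- blue_case3: hard hearing-aid case, blue top half over white bottom half (left ear): 66 mm long (x), 28 mm wide (y), 30 mm high, 40 to 85 g. Origin: centre of its underside, z up. May be absent.
- mug: white mug, 80 mm across, 95 mm tall, bystander; origin: centre of its underside
- pen_pot: black pen pot, 72 mm across, 85 mm tall with pens to 140 mm, bystander; origin: centre of its underside
- jar: white jar with green cap, 60 mm across, 75 mm tall, bystander; origin: centre of its underside
- ear_model: flesh-coloured ear model on a black 70 mm base, 90 mm tall, bystander; origin: centre of its underside
- note_pad: yellow note pad, 76 x 76 x 20 mm, bystander; origin: centre of its underside
- otoscope: black otoscope lying on the desk, 155 mm long along its x (60 mm one way, 92 mm towards the steel head at +x), 26 mm wide and high, bystander; origin: centre of its underside (middle of the handle)
Things that resemble listed ones, but are neither listed nor needed, are in the scene too. What is shaped like the red_case2 but pink or yellow is not meant.

How it is judged:
On the way, in this order (a step that is already met when the one before it is completed fails the run):
1. every case lies in the box of its own colour (x of red_case1 in the frame of red_box between -0.05 and 0.05 m and y of red_case1 in the frame of red_box between -0.098 and 0.098 m and z of red_case1 in the frame of red_box between -0.002 and 0.045 m and x of red_case2 in the frame of red_box between -0.05 and 0.05 m and y of red_case2 in the frame of red_box between -0.098 and 0.098 m and z of red_case2 in the frame of red_box between -0.002 and 0.045 m and x of red_case3 in the frame of red_box between -0.05 and 0.05 m and y of red_case3 in the frame of red_box between -0.098 and 0.098 m and z of red_case3 in the frame of red_box between -0.002 and 0.045 m and x of blue_case1 in the frame of blue_box between -0.05 and 0.05 m and y of blue_case1 in the frame of blue_box between -0.098 and 0.098 m and z of blue_case1 in the frame of blue_box between -0.002 and 0.045 m and x of blue_case2 in the frame of blue_box between -0.05 and 0.05 m and y of blue_case2 in the frame of blue_box between -0.098 and 0.098 m and z of blue_case2 in the frame of blue_box between -0.002 and 0.045 m and x of blue_case3 in the frame of blue_box between -0.05 and 0.05 m and y of blue_case3 in the frame of blue_box between -0.098 and 0.098 m and z of blue_case3 in the frame of blue_box between -0.002 and 0.045 m), for 0.2 s.
2. each box is closed by the lid of its own colour (x of red_lid in the frame of red_box between -0.004 and 0.004 m and y of red_lid in the frame of red_box between -0.004 and 0.004 m and z of red_lid in the frame of red_box between 0.047 and 0.0525 m and angle between the y axis of red_lid and the y axis of red_box, either way round below 0.06 rad and angle between the z axis of red_lid and the z axis of red_box, either way round below 0.035 rad and angle between each of red_lid, blue_lid's own z axis and vertical below 0.1 rad and x of blue_lid in the frame of blue_box between -0.004 and 0.004 m and y of blue_lid in the frame of blue_box between -0.004 and 0.004 m and z of blue_lid in the frame of blue_box between 0.047 and 0.0525 m and angle between the y axis of blue_lid and the y axis of blue_box, either way round below 0.06 rad and angle between the z axis of blue_lid and the z axis of blue_box, either way round below 0.035 rad), for 0.2 s.
At the end, for the whole second after the job is handed in: Every case present lies inside the box of its colour; each box stands upright with its own lid fully home (centred within 4 mm, turned under 0.06 rad either way round, tipped under 0.035 rad from the box, origin 47 to 52.5 mm above the underside of the box); cases and lids at rest (under 0.02 m/s) (all of step 1 and all of step 2 and linear speed of each of red_case1, red_case2, red_case3, blue_case1, blue_case2, blue_case3, red_lid, blue_lid below 0.02 m/s and angle between each of red_box, blue_box's own z axis and vertical below 0.1 rad); the robot touches nothing.
It fails at once if another thing on the desk (mug, pen pot, jar, ear model, note pad or otoscope) is moved more than 40 mm (distance of any of mug, pen_pot, jar, ear_model, note_pad, otoscope from where it was at the start of the episode above 0.04 m).
Of red_case1, blue_case1, red_case2, blue_case2, red_case3, blue_case3 only 4 to 6 are there at a start; the rules pass over those that are not, and their reading is None.
At some moment in a run one of red_case1, red_case2, red_case3, blue_case1, blue_case2, blue_case3, red_lid, blue_lid may be knocked a few centimetres aside while the robot is not near it.
Once in a run the grip may slacken for a moment while it holds something.
It also fails if it takes over 210 s, if anything falls off the work surface, if the arm or the gripper's body presses on something with over 40 N, if the wrist force passes 120 N, or if a joint passes its speed limit or range.

## Working session

There is one attempt and no reset: what is moved stays moved. The work goes in short steps, Python scripts to look and compute and a tool call to move; the robot and the scene stay as the last step left them, time stands still between calls to the robot, and variables do not carry over. Pictures are saved under pics/ and viewed, at most 14 in all, crops included, and the job is handed in when it is done.

Besides the shell and the picture viewer there is one more tool, called after "Request:" by a JSON object that holds its "api" and its "payload". jog_arm: Moves the arm, as the interface text tells. Its arguments: {"type":"object","properties":{"increments":{"type":"array","items":{"type":"object","properties":{"hand":{"type":"number"},"offset":{"type":"array","items":{"type":"number"}},"angular":{"type":"array","items":{"type":"number"}}}}},"grip_force":{"type":"number"}},"required":["increments"]}

```bash
ls; mkdir -p pics
cat > h.py <<'E'
import numpy as np,cv2
from plant import robot
def snap(n):
    s=robot.snapshot(n); return s
def world(s,u,v,z=None):
    """pixel -> world by depth (z None) or by plane z"""
    K=np.array(s['camera_matrix']);D=np.array(s['distortion'],float);E=np.array(s['extrinsics'])
    p=cv2.undistortPoints(np.array([[[u,v]]],float),K,D)[0,0]
    r=np.array([p[0],-p[1],-1.]);R=E[:3,:3];c=-R.T@E[:3,3];d=R.T@r
    if z is None: t=float(s['depth'][int(round(v)),int(round(u))])
    else: t=(z-c[2])/d[2]
    return c+t*d
def cloud(s):
    h,w=s['depth'].shape
    K=np.array(s['camera_matrix']);D=np.array(s['distortion'],float);E=np.array(s['extrinsics'])
    uv=np.stack(np.meshgrid(np.arange(w),np.arange(h)),-1).reshape(-1,1,2).astype(float)
    p=cv2.undistortPoints(uv,K,D)[:,0]; t=s['depth'].reshape(-1,1)
    c=np.c_[p[:,0],-p[:,1],-np.ones(len(p))]*t
    P=(c-E[:3,3])@E[:3,:3]; P[t[:,0]==0]=np.nan
    return P.reshape(h,w,3)
E
python3 - <<'E'
from h import *
st=robot.get_state();print({k:np.round(v,3) for k,v in st.items()})
for n in ('top','side'):
    s=snap(n);cv2.imwrite(f'pics/{n}0.png',s['frame']);print(n,np.round(s['extrinsics'],3).tolist(),s['camera_matrix'],s['distortion'])
    np.savez(f'{n}0.npz',**s)
E
```

```text
pics
{'t': np.float64(0.0), 'qpos': array([ 1.069,  0.131,  1.489, -0.   ,  1.523, -0.085]), 'dq': array([-0.001, -0.001, -0.001, -0.   , -0.   ,  0.001]), 'joint_torque': array([ 1.0000e-03, -5.5981e+01, -4.9177e+01,  7.7000e-02,  3.5000e-02,
       -0.0000e+00]), 'tool_pos': array([0.243, 0.548, 0.237]), 'tool_rot': array([-0.   ,  0.207,  0.978, -0.001]), 'force': array([-0.099,  0.81 ,  0.802]), 'ft_torque': array([ 0.046,  0.004, -0.002]), 'finger_force': np.float64(0.0), 'gripper_width': np.float64(0.093)}
top [[-0.005, -1.0, -0.018, 0.012], [0.987, -0.008, 0.158, -0.601], [-0.158, -0.017, 0.987, -1.381], [0.0, 0.0, 0.0, 1.0]] [[442.86884927   0.         325.45959507]
 [  0.         442.86884927 200.53129679]
 [  0.           0.           1.        ]] [-0.07504009  0.          0.          0.          0.        ]
side [[0.905, -0.426, 0.012, -0.528], [0.249, 0.551, 0.796, -0.181], [-0.346, -0.718, 0.605, -0.931], [0.0, 0.0, 0.0, 1.0]] [[429.82353034   0.         315.4408217 ]
 [  0.         429.82353034 196.32978233]
 [  0.           0.           1.        ]] [-0.01971048  0.          0.          0.          0.        ]
```

View pics/top0.png

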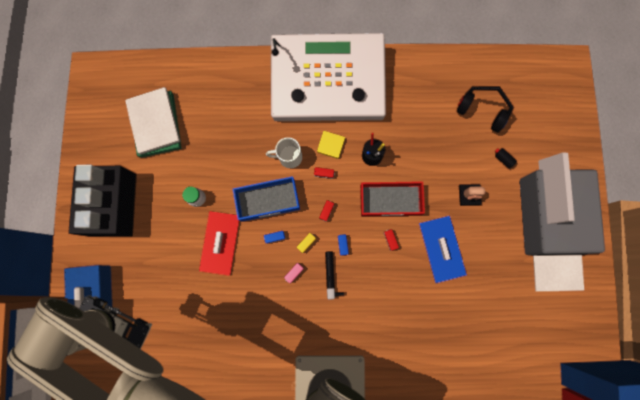

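View pics/side0.png

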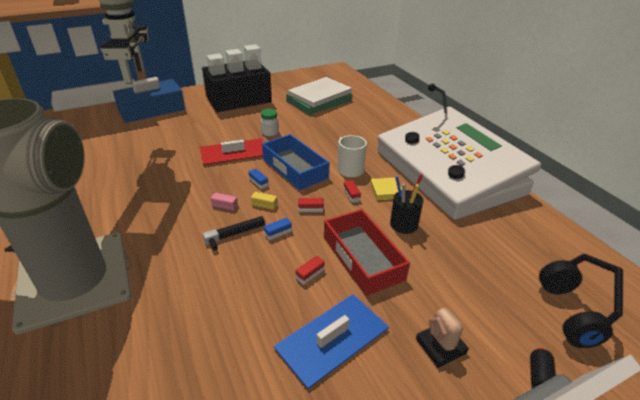

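Top view: red cases at (324,172), (327,210) and (391,240), blue cases at (275,237) and (343,244). The yellow (307,243) and pink (294,273) ones are decoys. The blue box is at (266,198), the red box at (392,199), the red lid at (220,243) and the blue lid at (443,249). The blue thing at (88,285) is a large blue block, partly hidden by the arm.

```bash
cat >> h.py <<'E'
def blobs(s,zmin=-1,amin=30,amax=1e5):
    """coloured blobs -> list of (colour, px centroid, rect of world xy of the top surface, ztop)"""
    P=cloud(s);hsv=cv2.cvtColor(s['frame'],cv2.COLOR_BGR2HSV);H,S,V=cv2.split(hsv);out=[]
    for c,m in (('red',((H<4)|(H>172))&(S>170)&(V>70)),('blue',(H>105)&(H<125)&(S>130)&(V>70))):
        m=cv2.morphologyEx(m.astype(np.uint8),cv2.MORPH_OPEN,np.ones((2,2)))
        n,L,st,ce=cv2.connectedComponentsWithStats(m)
        for i in range(1,n):
            if not amin<st[i,4]<amax: continue
            Q=P[L==i];Q=Q[~np.isnan(Q[:,0])]
            if len(Q)<10: continue
            zt=np.percentile(Q[:,2],80); T=Q[abs(Q[:,2]-zt)<.006]
            r=cv2.minAreaRect((T[:,:2]*1000).astype(np.float32))
            (cx,cy),(w,h),a=r
            if w<h: w,h,a=h,w,a+90
            out.append((c,ce[i].round().astype(int).tolist(),st[i,4],'xy',round(cx,1),round(cy,1),'size',round(w),round(h),'longaxis deg',round((a+90)%180-90,1),'z',round(zt*1000,1)))
    return out
E
python3 - <<'E'
from h import *
for n in ('top','side'):
    s=dict(np.load(f'{n}0.npz'));print(n)
    for b in blobs(s): print(*b)
s=dict(np.load('top0.npz'));P=cloud(s)
for n,u,v in (('mug',288,150),('pot',374,152),('jar',194,195),('pad',331,144),('oto',331,272),('otohead',332,293),('ear',470,195),('desk',250,330)): print(n,P[v,u].round(3))
E
```

```text
top
red [325, 173] 154 xy 696.4 11.5 size 59 22 longaxis deg 83.2 z 33.2
red [397, 197] 518 xy 605.5 -207.8 size 200 100 longaxis deg -89.2 z 54.4
red [328, 211] 158 xy 569.7 4.1 size 62 22 longaxis deg -23.9 z 33.3
red [220, 244] 1665 xy 466.5 357.4 size 197 100 longaxis deg -7.3 z 15.5
red [392, 241] 170 xy 473.1 -203.8 size 61 26 longaxis deg 18.2 z 33.6
red [570, 396] 101 xy -12.7 -741.0 size 11 4 longaxis deg -0.4 z 86.7
blue [260, 194] 342 xy 609.0 200.4 size 197 101 longaxis deg -78.5 z 45.5
blue [292, 207] 87 xy 583.2 118.3 size 82 37 longaxis deg -44.0 z 54.9
blue [443, 250] 1696 xy 442.7 -372.9 size 193 102 longaxis deg 13.6 z 16.1
blue [275, 238] 151 xy 485.1 173.7 size 60 21 longaxis deg -76.4 z 32.8
blue [344, 246] 151 xy 458.3 -48.6 size 59 23 longaxis deg 7.6 z 33.5
blue [83, 281] 853 xy 335.2 780.1 size 115 98 longaxis deg -85.2 z 82.7
blue [629, 393] 282 xy 55.8 -768.9 size 60 35 longaxis deg 88.9 z 313.6
side
red [232, 153] 819 xy 468.9 353.1 size 195 99 longaxis deg -8.7 z 14.5
red [353, 189] 161 xy 697.4 11.8 size 58 27 longaxis deg 81.5 z 31.7
red [312, 203] 212 xy 572.4 1.7 size 61 25 longaxis deg -20.3 z 31.6
red [369, 252] 2286 xy 606.5 -207.4 size 199 105 longaxis deg -89.4 z 52.6
red [311, 268] 314 xy 473.4 -204.1 size 64 24 longaxis deg 19.9 z 31.2
blue [167, 88] 242 xy 334.7 779.1 size 121 106 longaxis deg -84.2 z 83.5
blue [298, 162] 1581 xy 608.2 200.9 size 205 105 longaxis deg -79.6 z 49.7
blue [259, 177] 148 xy 485.4 170.1 size 56 25 longaxis deg -73.6 z 31.6
blue [278, 227] 249 xy 458.4 -50.8 size 63 22 longaxis deg 7.7 z 31.5
blue [331, 342] 4373 xy 444.2 -371.6 size 199 102 longaxis deg 13.4 z 14.2
blue [591, 339] 195 xy 862.2 -594.0 size 33 4 longaxis deg -26.6 z 51.2
mug [0.782 0.135 0.008]
pot [ 0.751 -0.148  0.084]
jar [0.618 0.429 0.076]
pad [ 0.797 -0.011  0.023]
oto [ 0.373 -0.008  0.025]
otohead [ 0.307 -0.011  0.026]
ear [ 0.611 -0.452  0.074]
desk [0.189 0.253 0.007]
```

Run:
```python
import cv2
im=cv2.imread('pics/top0.png')[130:310,180:480]
cv2.imwrite('pics/c1.png',cv2.resize(im,None,fx=2.6,fy=2.6,interpolation=cv2.INTER_CUBIC))
```

```text
(no output)
```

View pics/c1.png

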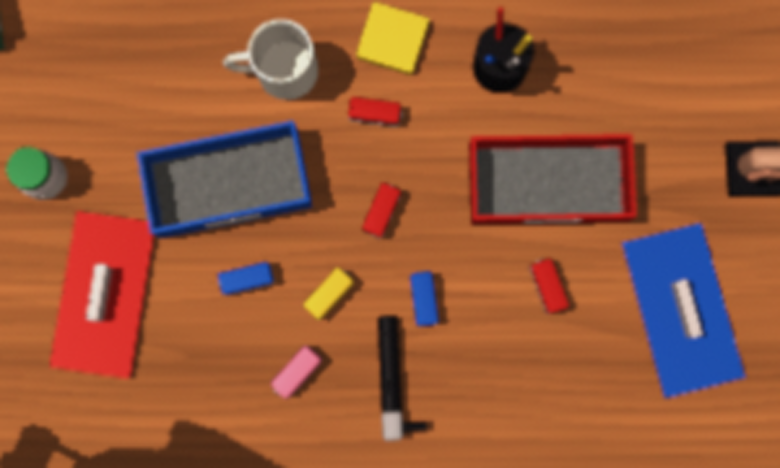

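Five cases are there: red A (325,173), B (328,211), C (392,241) and blue D (275,238), E (344,246). The crop confirms each has a saturated red or blue top. The yellow and pink cases are decoys, and the block at (83,281) is much bigger and 83 mm high. I start with blue D.

```bash
cat >> h.py <<'E'
from scipy.spatial.transform import Rotation as Ro
def go(x,y,z,yaw=None,tag=''):
    """print turn about tool z (deg, shares) and shift in final tool axes (in units of 2 cm). yaw: world angle of closing axis, deg"""
    st=robot.get_state();q=st['tool_rot'];R=Ro.from_quat([q[1],q[2],q[3],q[0]]).as_matrix()
    y0=np.degrees(np.arctan2(R[1,1],R[0,1]))
    tilt=np.degrees([R[0,2],R[1,2]])
    d=0 if yaw is None else (yaw-y0+90)%180-90
    R2=Ro.from_euler('z',d,degrees=True).as_matrix()@R
    dp=np.array([x,y,z])-st['tool_pos']
    print(tag,'t',round(float(st['t']),1),'pos',st['tool_pos'].round(4),'yaw',round(y0,1),'tilt',tilt.round(2),'w',round(float(st['gripper_width']),4),'F',np.round(st['force'],1))
    print('  turn z deg',round(-d,1),'share',round(-d/45,3),'| shift units (final axes)',(R2.T@dp/.02).round(2),'(cur axes)',(R.T@dp/.02).round(2))
E
python3 - <<'E'
from h import *
go(.485,.172,.12,15,'D')
E
```

```text
D t 0.1 pos [0.2427 0.5482 0.2367] yaw 66.1 tilt [-0.05 -0.08] w 0.093 F [ 0.3  0.5 -0.5]
  turn z deg 51.1 share 1.136 | shift units (final axes) [-21.31   6.85   5.82] (cur axes) [-18.7  -12.29   5.85]
```

Request:
{"api": "jog_arm", "payload": {"increments": [{"hand": -1, "offset": [0, 0, 0], "angular": [0, 0, 0.142]}, {"hand": -1, "offset": [0, 0, 0], "angular": [0, 0, 0.142]}, {"hand": -1, "offset": [0, 0, 0], "angular": [0, 0, 0.142]}, {"hand": -1, "offset": [0, 0, 0], "angular": [0, 0, 0.142]}, {"hand": -1, "offset": [0, 0, 0], "angular": [0, 0, 0.142]}, {"hand": -1, "offset": [0, 0, 0], "angular": [0, 0, 0.142]}, {"hand": -1, "offset": [0, 0, 0], "angular": [0, 0, 0.142]}, {"hand": -1, "offset": [0, 0, 0], "angular": [0, 0, 0.142]}], "grip_force": 30}}

```text
t: 0.77
tool_pos: [0.2427, 0.5484, 0.237]
tool_rot: [0.0, 0.611, 0.792, -0.001]
force: [-0.6, 0.4, 1.4]
gripper_width: 0.0929
finger_force: 0.0
```

Request:
{"api": "jog_arm", "payload": {"increments": [{"hand": -1, "offset": [-0.95, 0.3, 0.2]}, {"hand": -1, "offset": [-0.95, 0.3, 0.2]}, {"hand": -1, "offset": [-0.95, 0.3, 0.2]}, {"hand": -1, "offset": [-0.95, 0.3, 0.2]}, {"hand": -1, "offset": [-0.95, 0.3, 0.2]}, {"hand": -1, "offset": [-0.95, 0.3, 0.2]}, {"hand": -1, "offset": [-0.95, 0.3, 0.2]}, {"hand": -1, "offset": [-0.95, 0.3, 0.2]}, {"hand": -1, "offset": [-0.95, 0.3, 0.2]}, {"hand": -1, "offset": [-0.95, 0.3, 0.2]}, {"hand": -1, "offset": [-0.95, 0.3, 0.2]}]}}

```text
invalid input
```

Run:
```python
from h import *
go(.485,.172,.12,15,'D')
s=snap('top')
for b in blobs(s):
  if b[2]<200: print(*b)
```

```text
D t 0.8 pos [0.2427 0.5484 0.237 ] yaw 14.7 tilt [-0.03 -0.06] w 0.0929 F [-0.6  0.4  1.4]
  turn z deg -0.3 share -0.007 | shift units (final axes) [-21.31   6.83   5.86] (cur axes) [-21.27   6.95   5.86]
red [325, 173] 154 xy 696.8 11.2 size 59 23 longaxis deg 81.2 z 34.1
red [327, 211] 159 xy 569.6 3.8 size 62 22 longaxis deg -24.4 z 33.2
red [392, 241] 168 xy 473.4 -203.8 size 60 27 longaxis deg 21.2 z 33.9
red [570, 396] 101 xy -11.7 -740.3 size 12 4 longaxis deg 1.2 z 88.1
blue [292, 207] 87 xy 581.2 119.2 size 79 35 longaxis deg -46.2 z 55.3
blue [275, 238] 151 xy 485.1 173.6 size 60 22 longaxis deg -76.2 z 33.2
blue [344, 246] 151 xy 458.5 -48.6 size 59 23 longaxis deg 5.4 z 33.9
```

Request:
{"api": "jog_arm", "payload": {"increments": [{"hand": -1, "offset": [-0.967, 0.316, 0.2], "angular": [0, 0, 0]}, {"hand": -1, "offset": [-0.967, 0.316, 0.2], "angular": [0, 0, 0]}, {"hand": -1, "offset": [-0.967, 0.316, 0.2], "angular": [0, 0, 0]}, {"hand": -1, "offset": [-0.967, 0.316, 0.2], "angular": [0, 0, 0]}, {"hand": -1, "offset": [-0.967, 0.316, 0.2], "angular": [0, 0, 0]}, {"hand": -1, "offset": [-0.967, 0.316, 0.2], "angular": [0, 0, 0]}, {"hand": -1, "offset": [-0.967, 0.316, 0.2], "angular": [0, 0, 0]}, {"hand": -1, "offset": [-0.967, 0.316, 0.2], "angular": [0, 0, 0]}, {"hand": -1, "offset": [-0.967, 0.316, 0.2], "angular": [0, 0, 0]}, {"hand": -1, "offset": [-0.967, 0.316, 0.2], "angular": [0, 0, 0]}, {"hand": -1, "offset": [-0.967, 0.316, 0.2], "angular": [0, 0, 0]}]}}

```text
t: 1.73
tool_pos: [0.3653, 0.3601, 0.1931]
tool_rot: [-0.0, 0.608, 0.794, -0.0]
force: [-0.3, -0.3, -0.3]
gripper_width: 0.0931
finger_force: 0.0
```

Request:
{"api": "jog_arm", "payload": {"increments": [{"hand": -1, "offset": [-0.967, 0.316, 0.3], "angular": [0, 0, 0]}, {"hand": -1, "offset": [-0.967, 0.316, 0.3], "angular": [0, 0, 0]}, {"hand": -1, "offset": [-0.967, 0.316, 0.3], "angular": [0, 0, 0]}, {"hand": -1, "offset": [-0.967, 0.316, 0.3], "angular": [0, 0, 0]}, {"hand": -1, "offset": [-0.967, 0.316, 0.3], "angular": [0, 0, 0]}, {"hand": -1, "offset": [-0.967, 0.316, 0.3], "angular": [0, 0, 0]}, {"hand": -1, "offset": [-0.967, 0.316, 0.3], "angular": [0, 0, 0]}, {"hand": -1, "offset": [-0.967, 0.316, 0.3], "angular": [0, 0, 0]}, {"hand": -1, "offset": [-0.967, 0.316, 0.3], "angular": [0, 0, 0]}, {"hand": -1, "offset": [-0.967, 0.316, 0.3], "angular": [0, 0, 0]}, {"hand": -1, "offset": [-0.967, 0.316, 0.3], "angular": [0, 0, 0]}, {"hand": -1, "offset": [0, 0, 0], "angular": [0, 0, 0]}]}}

```text
t: 2.73
tool_pos: [0.4878, 0.1708, 0.1261]
tool_rot: [-0.0, 0.609, 0.794, -0.001]
force: [0.6, -0.6, 0.1]
gripper_width: 0.0931
finger_force: 0.0
```

Run:
```python
from h import *
go(.485,.172,.024,15,'D')
s=snap('wrist');cv2.imwrite('pics/w1.png',s['frame'])
for b in blobs(s): print(*b)
s=snap('top')
for b in blobs(s): print(*b)
```

```text
D t 2.7 pos [0.4878 0.1708 0.1261] yaw 15.0 tilt [-0.09 -0.1 ] w 0.0931 F [ 0.6 -0.6  0.1]
  turn z deg 0.0 share 0.001 | shift units (final axes) [ 0.1  -0.11  5.1 ] (cur axes) [ 0.1  -0.11  5.1 ]
red [399, 27] 9198 xy 493.2 311.9 size 168 57 longaxis deg 15.3 z 12.3
red [347, 352] 502 xy 554.0 25.7 size 38 17 longaxis deg 11.8 z 29.3
blue [498, 162] 14706 xy 606.7 215.9 size 174 106 longaxis deg -78.6 z 55.0
blue [323, 196] 2308 xy 486.1 178.0 size 65 26 longaxis deg -76.4 z 30.2
blue [243, 375] 764 xy 458.4 -33.0 size 63 10 longaxis deg 11.0 z 29.3
red [325, 173] 154 xy 696.9 11.4 size 58 23 longaxis deg 84.0 z 33.4
red [397, 197] 516 xy 605.5 -207.9 size 200 100 longaxis deg -89.4 z 54.7
red [327, 211] 159 xy 569.8 4.4 size 62 21 longaxis deg -23.6 z 33.0
red [211, 251] 698 xy 462.8 396.2 size 205 67 longaxis deg 9.5 z 15.5
red [392, 241] 167 xy 473.1 -204.1 size 61 27 longaxis deg 17.6 z 33.7
red [570, 396] 101 xy -13.1 -740.8 size 12 5 longaxis deg -2.6 z 84.7
blue [266, 186] 267 xy 643.5 207.2 size 196 35 longaxis deg -77.4 z 43.2
blue [292, 207] 87 xy 583.1 116.3 size 75 33 longaxis deg -42.8 z 54.0
blue [443, 250] 1696 xy 442.7 -372.8 size 194 102 longaxis deg 14.1 z 16.2
blue [344, 246] 141 xy 458.0 -49.2 size 59 23 longaxis deg 6.6 z 32.9
blue [84, 281] 883 xy 332.0 779.6 size 115 105 longaxis deg -84.9 z 82.8
blue [629, 393] 284 xy 55.8 -769.8 size 58 34 longaxis deg 86.9 z 313.6
```

View pics/w1.png

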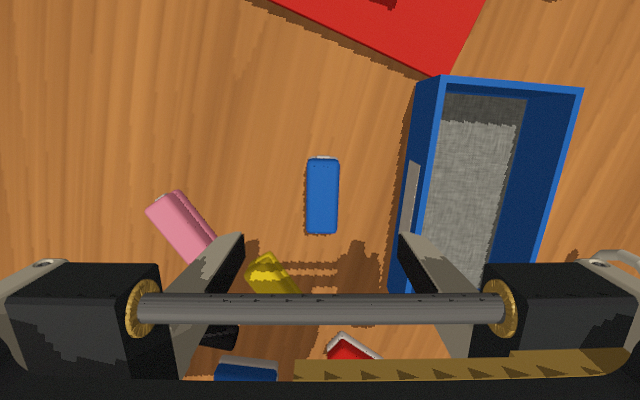

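Wrist view: blue case D at (323,196) sits between the fingers and lines up with them. The blue box wall is close on the right, so I descend with the jaws partly closed.

Request:
{"api": "jog_arm", "payload": {"increments": [{"hand": -0.29, "offset": [0.25, -0.08, 0], "angular": [0, 0, 0]}, {"hand": -0.29, "offset": [0, 0, 0.9], "angular": [0, 0, 0]}, {"hand": -0.29, "offset": [0, 0, 0.9], "angular": [0, 0, 0]}, {"hand": -0.29, "offset": [0, 0, 0.9], "angular": [0, 0, 0]}, {"hand": -0.29, "offset": [0, 0, 0.9], "angular": [0, 0, 0]}, {"hand": -0.29, "offset": [0, 0, 0.9], "angular": [0, 0, 0]}, {"hand": -0.29, "offset": [0, 0, 0.6], "angular": [0, 0, 0]}, {"hand": -0.29, "offset": [0, 0, 0], "angular": [0, 0, 0]}, {"hand": 1, "offset": [0, 0, 0], "angular": [0, 0, 0]}, {"hand": 1, "offset": [0, 0, 0], "angular": [0, 0, 0]}, {"hand": 1, "offset": [0, 0, 0], "angular": [0, 0, 0]}, {"hand": 1, "offset": [0, 0, 0], "angular": [0, 0, 0]}], "grip_force": 30}}

```text
t: 3.83
tool_pos: [0.4855, 0.1784, 0.027]
tool_rot: [0.001, 0.609, 0.793, 0.001]
force: [0.2, -0.2, 0.4]
gripper_width: 0.0379
finger_force: 0.0
```

Request:
{"api": "jog_arm", "payload": {"increments": [{"hand": 1, "offset": [0, 0, 0], "angular": [0, 0, 0]}, {"hand": 1, "offset": [0, 0, 0], "angular": [0, 0, 0]}, {"hand": 1, "offset": [0, 0, -0.9], "angular": [0, 0, 0]}, {"hand": 1, "offset": [0, 0, -0.9], "angular": [0, 0, 0]}, {"hand": 1, "offset": [0, 0, -0.9], "angular": [0, 0, 0]}, {"hand": 1, "offset": [0, 0, -0.9], "angular": [0, 0, 0]}, {"hand": 1, "offset": [0, 0, -0.9], "angular": [0, 0, 0]}, {"hand": 1, "offset": [0, 0, 0], "angular": [0, 0, 0]}]}}

```text
t: 4.5
tool_pos: [0.487, 0.1786, 0.1199]
tool_rot: [0.002, 0.609, 0.793, 0.003]
force: [0.7, -0.1, -0.1]
gripper_width: 0.0278
finger_force: 30.0
```

```bash
cat >> h.py <<'E'
BOX={'red':(.606,-.2075,-89.3),'blue':(.6085,.201,-79.3)}
def inbox(c,bx,by):
    x,y,a=BOX[c];a=np.radians(a) # long axis dir = box -y
    u=np.array([np.cos(a),np.sin(a)]);v=np.array([-u[1],u[0]])
    p=np.array([x,y])-by*u+bx*v; return p,BOX[c][2]
E
python3 - <<'E'
from h import *
p,a=inbox('blue',0,.04);print(p,a)
go(*p,.11,a,'D hold')
E
```

```text
[0.60107334 0.24030451] -79.3
D hold t 4.5 pos [0.487  0.1786 0.1199] yaw 15.0 tilt [0.36 0.09] w 0.0278 F [ 0.7 -0.1 -0.1]
  turn z deg -85.7 share -1.905 | shift units (final axes) [-6.18  1.97  0.51] (cur axes) [1.5  6.3  0.53]
```

Run:
```python
from h import *
p,a=inbox('blue',0,.045);print(p,a)
go(*p,.035,a+90,'D hold')
```

```text
[0.600145   0.24521758] -79.3
D hold t 4.5 pos [0.487  0.1786 0.1199] yaw 15.0 tilt [0.36 0.09] w 0.0278 F [ 0.7 -0.1 -0.1]
  turn z deg 4.3 share 0.095 | shift units (final axes) [2.22 6.15 4.28] (cur axes) [1.75 6.3  4.28]
```

Request:
{"api": "jog_arm", "payload": {"increments": [{"hand": 1, "offset": [0.278, 0.77, 0], "angular": [0, 0, 0]}, {"hand": 1, "offset": [0.278, 0.77, 0], "angular": [0, 0, 0]}, {"hand": 1, "offset": [0.278, 0.77, 0], "angular": [0, 0, 0]}, {"hand": 1, "offset": [0.278, 0.77, 0], "angular": [0, 0, 0]}, {"hand": 1, "offset": [0.278, 0.77, 0], "angular": [0, 0, 0]}, {"hand": 1, "offset": [0.278, 0.77, 0], "angular": [0, 0, 0]}, {"hand": 1, "offset": [0.278, 0.77, 0], "angular": [0, 0, 0]}, {"hand": 1, "offset": [0.278, 0.77, 0], "angular": [0, 0, 0]}, {"hand": 1, "offset": [0, 0, 0], "angular": [0, 0, 0.08]}, {"hand": 1, "offset": [0, 0, 0], "angular": [0, 0, 0]}]}}

```text
t: 5.33
tool_pos: [0.5919, 0.2531, 0.114]
tool_rot: [-0.0, 0.634, 0.773, -0.001]
force: [0.2, 0.1, -1.7]
gripper_width: 0.028
finger_force: 30.0
```

Run:
```python
from h import *
p,a=inbox('blue',0,.045)
go(*p,.035,a+90,'D hold')
for b in blobs(snap('wrist')): print(*b)
```

```text
D hold t 5.3 pos [0.5919 0.2531 0.114 ] yaw 11.2 tilt [-0.08 -0.03] w 0.028 F [ 0.2  0.1 -1.7]
  turn z deg 0.5 share 0.012 | shift units (final axes) [-0.46  0.34  3.95] (cur axes) [-0.46  0.33  3.95]
red [208, 60] 26031 xy 467.4 360.1 size 199 104 longaxis deg -8.0 z 12.3
blue [343, 190] 5824 xy 598.1 261.0 size 103 83 longaxis deg 11.3 z 55.7
blue [322, 247] 4746 xy 589.9 259.2 size 52 28 longaxis deg -80.1 z 117.6
blue [322, 349] 1618 xy 620.5 109.3 size 78 3 longaxis deg 11.5 z 29.0
```

Request:
{"api": "jog_arm", "payload": {"increments": [{"hand": 1, "offset": [-0.46, 0.34, 0], "angular": [0, 0, 0.012]}, {"hand": 1, "offset": [0, 0, 0], "angular": [0, 0, 0]}, {"hand": 1, "offset": [0, 0, 0.8], "angular": [0, 0, 0]}, {"hand": 1, "offset": [0, 0, 0.8], "angular": [0, 0, 0]}, {"hand": 1, "offset": [0, 0, 0.8], "angular": [0, 0, 0]}, {"hand": 1, "offset": [0, 0, 0.8], "angular": [0, 0, 0]}, {"hand": 1, "offset": [0, 0, 0.7], "angular": [0, 0, 0]}, {"hand": 1, "offset": [0, 0, 0], "angular": [0, 0, 0]}, {"hand": 0.1, "offset": [0, 0, 0], "angular": [0, 0, 0]}, {"hand": 0.1, "offset": [0, 0, 0], "angular": [0, 0, 0]}, {"hand": 0.1, "offset": [0, 0, 0], "angular": [0, 0, 0]}, {"hand": 0.1, "offset": [0, 0, 0], "angular": [0, 0, 0]}]}}

```text
t: 6.38
tool_pos: [0.6015, 0.2455, 0.0392]
tool_rot: [0.001, 0.637, 0.771, 0.001]
force: [-0.6, 0.7, 0.5]
gripper_width: 0.0415
finger_force: 0.0
```

Request:
{"api": "jog_arm", "payload": {"increments": [{"hand": 0.1, "offset": [0, 0, -0.8], "angular": [0, 0, 0]}, {"hand": 0.1, "offset": [0, 0, -0.9], "angular": [0, 0, 0]}, {"hand": 0.1, "offset": [0, 0, -0.9], "angular": [0, 0, 0]}, {"hand": 0.1, "offset": [0, 0, -0.9], "angular": [0, 0, 0]}, {"hand": -0.29, "offset": [0, 0, -0.9], "angular": [0, 0, 0]}, {"hand": -0.29, "offset": [0, 0, 0], "angular": [0, 0, 0]}]}}

```text
t: 6.88
tool_pos: [0.6034, 0.2463, 0.1316]
tool_rot: [0.002, 0.637, 0.771, 0.004]
force: [0.9, 0.3, 0.8]
gripper_width: 0.0512
finger_force: 0.0
```

Run:
```python
from h import *
for b in blobs(snap('wrist')): print(*b)
for b in blobs(snap('top')): print(*b) if b[2]<200 else 0
go(.458,-.05,.12,-83,'E')
```

```text
red [200, 55] 22514 xy 467.4 360.1 size 199 103 longaxis deg -8.1 z 12.3
blue [319, 175] 4637 xy 597.1 265.3 size 103 74 longaxis deg 11.3 z 55.8
blue [315, 206] 2283 xy 598.1 243.1 size 65 27 longaxis deg -79.0 z 35.1
blue [367, 283] 170 xy 661.5 178.4 size 10 0 longaxis deg -78.6 z 42.1
blue [275, 288] 42 xy 574.5 142.7 size 13 2 longaxis deg -82.1 z 11.4
blue [321, 343] 3636 xy 625.0 125.0 size 104 38 longaxis deg 10.7 z 55.0
red [325, 173] 154 xy 697.2 11.5 size 59 23 longaxis deg 82.4 z 32.9
red [327, 211] 157 xy 570.1 4.1 size 63 22 longaxis deg -25.4 z 33.2
red [392, 241] 170 xy 472.9 -203.5 size 59 27 longaxis deg 21.2 z 34.0
red [203, 269] 33 xy 385.8 411.8 size 25 14 longaxis deg 23.5 z 15.2
red [570, 396] 101 xy -13.0 -741.9 size 13 4 longaxis deg -6.4 z 85.6
blue [278, 184] 186 xy 663.0 172.8 size 131 26 longaxis deg 88.1 z 44.6
blue [262, 202] 54 xy 601.4 217.5 size 23 17 longaxis deg 5.8 z 38.2
blue [290, 210] 58 xy 573.4 126.7 size 63 4 longaxis deg -75.9 z 52.3
blue [344, 246] 156 xy 458.4 -47.7 size 59 24 longaxis deg 6.6 z 34.0
E t 7.0 pos [0.6014 0.2456 0.1271] yaw 10.9 tilt [0.17 0.05] w 0.0576 F [0.3 0.2 0.2]
  turn z deg -86.1 share -1.914 | shift units (final axes) [  8.92 -13.8    0.31] (cur axes) [-13.16  -9.83   0.32]
```

Request:
{"api": "jog_arm", "payload": {"increments": [{"hand": -0.29, "offset": [-0.94, -0.7, 0], "angular": [0, 0, 0]}, {"hand": -0.29, "offset": [-0.94, -0.7, 0], "angular": [0, 0, 0]}, {"hand": -0.29, "offset": [-0.94, -0.7, 0], "angular": [0, 0, 0]}, {"hand": -0.29, "offset": [-0.94, -0.7, 0], "angular": [0, 0, 0]}, {"hand": -0.29, "offset": [-0.94, -0.7, 0], "angular": [0, 0, 0]}, {"hand": -0.29, "offset": [-0.94, -0.7, 0], "angular": [0, 0, 0]}, {"hand": -0.29, "offset": [-0.94, -0.7, 0], "angular": [0, 0, 0]}, {"hand": -0.29, "offset": [-0.94, -0.7, 0], "angular": [0, 0, 0]}, {"hand": -0.29, "offset": [-0.94, -0.7, 0], "angular": [0, 0, 0]}, {"hand": -0.29, "offset": [-0.94, -0.7, 0], "angular": [0, 0, 0]}, {"hand": -0.29, "offset": [-0.94, -0.7, 0], "angular": [0, 0, 0]}, {"hand": -0.29, "offset": [-0.94, -0.7, 0], "angular": [0, 0, 0]}]}}

```text
t: 7.98
tool_pos: [0.4764, -0.0088, 0.124]
tool_rot: [-0.001, 0.637, 0.771, -0.001]
force: [0.4, -1.1, 0.0]
gripper_width: 0.0603
finger_force: 0.0
```

Request:
{"api": "jog_arm", "payload": {"increments": [{"hand": -0.29, "offset": [-0.94, -0.7, 0], "angular": [0, 0, 0]}, {"hand": -0.29, "offset": [-0.94, -0.7, 0], "angular": [0, 0, 0]}, {"hand": -0.29, "offset": [0, 0, 0], "angular": [0, 0, -0.147]}, {"hand": -0.29, "offset": [0, 0, 0], "angular": [0, 0, -0.147]}, {"hand": -0.29, "offset": [0, 0, 0], "angular": [0, 0, -0.147]}, {"hand": -0.29, "offset": [0, 0, 0], "angular": [0, 0, -0.147]}, {"hand": -0.29, "offset": [0, 0, 0], "angular": [0, 0, -0.147]}, {"hand": -0.29, "offset": [0, 0, 0], "angular": [0, 0, -0.147]}, {"hand": -0.29, "offset": [0, 0, 0], "angular": [0, 0, -0.147]}, {"hand": -0.29, "offset": [0, 0, 0], "angular": [0, 0, -0.147]}, {"hand": -0.29, "offset": [0, 0, 0], "angular": [0, 0, -0.147]}, {"hand": -0.29, "offset": [0, 0, 0], "angular": [0, 0, -0.147]}]}}

```text
t: 8.98
tool_pos: [0.4566, -0.0499, 0.1241]
tool_rot: [-0.001, 0.11, 0.994, 0.0]
force: [-0.2, 0.4, 1.0]
gripper_width: 0.06
finger_force: 0.0
```

Request:
{"api": "jog_arm", "payload": {"increments": [{"hand": -0.29, "offset": [0, 0, 0], "angular": [0, 0, -0.147]}, {"hand": -0.29, "offset": [0, 0, 0], "angular": [0, 0, -0.147]}, {"hand": -0.29, "offset": [0, 0, 0], "angular": [0, 0, -0.147]}, {"hand": -0.29, "offset": [0, 0, 0], "angular": [0, 0, 0]}]}}

```text
t: 9.32
tool_pos: [0.4566, -0.05, 0.1242]
tool_rot: [-0.001, -0.063, 0.998, 0.0]
force: [0.8, -1.0, 0.2]
gripper_width: 0.0601
finger_force: 0.0
```

Run:
```python
from h import *
for b in blobs(snap('wrist')): print(*b)
go(.458,-.048,.026,-83,'E')
print(robot.get_state()['qpos'].round(2))
```

```text
red [149, 204] 2705 xy 473.4 -199.9 size 65 27 longaxis deg 19.3 z 30.0
red [88, 274] 664 xy 554.7 -261.9 size 21 2 longaxis deg 89.6 z 32.8
red [247, 345] 346 xy 599.3 -105.5 size 29 1 longaxis deg 0.4 z 44.2
red [356, 337] 826 xy 580.9 1.8 size 41 27 longaxis deg -23.9 z 30.1
blue [21, 182] 6279 xy 457.9 -317.2 size 181 62 longaxis deg -7.9 z 12.2
blue [327, 209] 2250 xy 458.2 -44.6 size 65 26 longaxis deg 7.0 z 30.2
E t 9.4 pos [ 0.4567 -0.05    0.1243] yaw 96.8 tilt [-0.11  0.03] w 0.0599 F [-0.7 -1.1  0.1]
  turn z deg -0.2 share -0.006 | shift units (final axes) [-0.09  0.09  4.92] (cur axes) [-0.08  0.09  4.92]
[-0.22 -0.17  2.    0.    1.32 -1.91]
```

Request:
{"api": "jog_arm", "payload": {"increments": [{"hand": -0.1, "offset": [-0.05, 0.15, 0], "angular": [0, 0, 0]}, {"hand": -0.1, "offset": [0, 0, 0.9], "angular": [0, 0, 0]}, {"hand": -0.1, "offset": [0, 0, 0.9], "angular": [0, 0, 0]}, {"hand": -0.1, "offset": [0, 0, 0.9], "angular": [0, 0, 0]}, {"hand": -0.1, "offset": [0, 0, 0.9], "angular": [0, 0, 0]}, {"hand": -0.1, "offset": [0, 0, 0.8], "angular": [0, 0, 0]}, {"hand": -0.1, "offset": [0, 0, 0.5], "angular": [0, 0, 0]}, {"hand": -0.1, "offset": [0, 0, 0], "angular": [0, 0, 0]}, {"hand": 1, "offset": [0, 0, 0], "angular": [0, 0, 0]}, {"hand": 1, "offset": [0, 0, 0], "angular": [0, 0, 0]}, {"hand": 1, "offset": [0, 0, 0], "angular": [0, 0, 0]}, {"hand": 1, "offset": [0, 0, 0], "angular": [0, 0, 0]}]}}

```text
t: 10.37
tool_pos: [0.4591, -0.0472, 0.0288]
tool_rot: [0.001, -0.06, 0.998, -0.0]
force: [-0.5, 1.0, 0.4]
gripper_width: 0.029
finger_force: 0.3
```

Request:
{"api": "jog_arm", "payload": {"increments": [{"hand": 1, "offset": [0, 0, 0], "angular": [0, 0, 0]}, {"hand": 1, "offset": [0, 0, 0], "angular": [0, 0, 0]}, {"hand": 1, "offset": [0, 0, -0.9], "angular": [0, 0, 0]}, {"hand": 1, "offset": [0, 0, -0.9], "angular": [0, 0, 0]}, {"hand": 1, "offset": [0, 0, -0.9], "angular": [0, 0, 0]}, {"hand": 1, "offset": [0, 0, -0.9], "angular": [0, 0, 0]}, {"hand": 1, "offset": [0, 0, -0.9], "angular": [0, 0, 0]}, {"hand": 1, "offset": [0, 0, 0], "angular": [0, 0, 0]}, {"hand": 1, "offset": [0, 0, 0], "angular": [0, 0, 0]}]}}

```text
t: 11.12
tool_pos: [0.4591, -0.0473, 0.1185]
tool_rot: [0.001, -0.06, 0.998, -0.0]
force: [0.2, 0.2, -0.7]
gripper_width: 0.0282
finger_force: 30.0
```

Run:
```python
from h import *
for b in blobs(snap('wrist')): print(*b) if b[0]=='blue' else 0
p,a=inbox('blue',0,-.045)
go(*p,.125,a+90,'E hold')
```

```text
blue [19, 191] 4871 xy 469.5 -314.2 size 154 55 longaxis deg -8.5 z 12.1
blue [322, 246] 4731 xy 451.8 -47.6 size 53 27 longaxis deg 5.6 z 119.8
blue [519, 348] 1174 xy 567.5 152.8 size 45 8 longaxis deg -78.5 z 54.3
E hold t 11.2 pos [ 0.4581 -0.0471  0.1172] yaw 96.8 tilt [ 0.02 -0.01] w 0.0283 F [-0.4 -0.2 -0.8]
  turn z deg 86.1 share 1.914 | shift units (final axes) [ 8.54  9.69 -0.39] (cur axes) [-9.1   9.17 -0.39]
```

Request:
{"api": "jog_arm", "payload": {"increments": [{"hand": 1, "offset": [-0.76, 0.765, -0.03], "angular": [0, 0, 0]}, {"hand": 1, "offset": [-0.76, 0.765, -0.03], "angular": [0, 0, 0]}, {"hand": 1, "offset": [-0.76, 0.765, -0.03], "angular": [0, 0, 0]}, {"hand": 1, "offset": [-0.76, 0.765, -0.03], "angular": [0, 0, 0]}, {"hand": 1, "offset": [-0.76, 0.765, -0.03], "angular": [0, 0, 0]}, {"hand": 1, "offset": [-0.76, 0.765, -0.03], "angular": [0, 0, 0]}, {"hand": 1, "offset": [-0.76, 0.765, -0.03], "angular": [0, 0, 0]}, {"hand": 1, "offset": [-0.76, 0.765, -0.03], "angular": [0, 0, 0]}, {"hand": 1, "offset": [-0.76, 0.765, -0.03], "angular": [0, 0, 0]}, {"hand": 1, "offset": [-0.76, 0.765, -0.03], "angular": [0, 0, 0]}, {"hand": 1, "offset": [-0.76, 0.765, -0.03], "angular": [0, 0, 0]}, {"hand": 1, "offset": [-0.76, 0.765, -0.03], "angular": [0, 0, 0]}]}}

```text
t: 12.17
tool_pos: [0.6166, 0.1577, 0.1221]
tool_rot: [-0.002, -0.06, 0.998, -0.0]
force: [0.2, -0.3, -1.3]
gripper_width: 0.0275
finger_force: 30.0
```

Request:
{"api": "jog_arm", "payload": {"increments": [{"hand": 1, "offset": [0, 0, 0], "angular": [0, 0, 0.147]}, {"hand": 1, "offset": [0, 0, 0], "angular": [0, 0, 0.147]}, {"hand": 1, "offset": [0, 0, 0], "angular": [0, 0, 0.147]}, {"hand": 1, "offset": [0, 0, 0], "angular": [0, 0, 0.147]}, {"hand": 1, "offset": [0, 0, 0], "angular": [0, 0, 0.147]}, {"hand": 1, "offset": [0, 0, 0], "angular": [0, 0, 0.147]}, {"hand": 1, "offset": [0, 0, 0], "angular": [0, 0, 0.147]}, {"hand": 1, "offset": [0, 0, 0], "angular": [0, 0, 0.147]}, {"hand": 1, "offset": [0, 0, 0], "angular": [0, 0, 0.147]}, {"hand": 1, "offset": [0, 0, 0], "angular": [0, 0, 0.147]}, {"hand": 1, "offset": [0, 0, 0], "angular": [0, 0, 0.147]}, {"hand": 1, "offset": [0, 0, 0], "angular": [0, 0, 0.147]}]}}

```text
t: 13.17
tool_pos: [0.6161, 0.1567, 0.1222]
tool_rot: [-0.001, 0.594, 0.805, -0.001]
force: [0.3, 0.1, -0.9]
gripper_width: 0.0276
finger_force: 30.0
```

Request:
{"api": "jog_arm", "payload": {"increments": [{"hand": 1, "offset": [0, 0, 0], "angular": [0, 0, 0.147]}, {"hand": 1, "offset": [0, 0, 0], "angular": [0, 0, 0]}, {"hand": 1, "offset": [0, 0, 0], "angular": [0, 0, 0]}]}}

```text
t: 13.42
tool_pos: [0.6164, 0.1568, 0.1229]
tool_rot: [-0.001, 0.636, 0.772, -0.001]
force: [-0.4, -0.0, -0.6]
gripper_width: 0.0282
finger_force: 30.0
```

Run:
```python
from h import *
for b in blobs(snap('wrist')): print(*b) if b[0]=='blue' else 0
p,a=inbox('blue',0,-.045)
go(*p,.038,a+90,'E hold')
```

```text
blue [330, 95] 14027 xy 607.6 211.3 size 185 104 longaxis deg -78.8 z 55.5
blue [321, 97] 3203 xy 598.3 242.3 size 65 26 longaxis deg -79.7 z 35.2
blue [322, 247] 4746 xy 614.4 162.1 size 53 28 longaxis deg -80.4 z 124.2
E hold t 13.5 pos [0.6166 0.1568 0.1233] yaw 11.1 tilt [-0.12 -0.02] w 0.0277 F [ 0.7  0.4 -0.2]
  turn z deg 0.4 share 0.009 | shift units (final axes) [-0.    0.02  4.26] (cur axes) [-0.    0.02  4.26]
```

Good alignment. I lower E, release it and retreat.

Request:
{"api": "jog_arm", "payload": {"increments": [{"hand": 1, "offset": [0, 0, 0.85], "angular": [0, 0, 0.009]}, {"hand": 1, "offset": [0, 0, 0.85], "angular": [0, 0, 0]}, {"hand": 1, "offset": [0, 0, 0.85], "angular": [0, 0, 0]}, {"hand": 1, "offset": [0, 0, 0.85], "angular": [0, 0, 0]}, {"hand": 1, "offset": [0, 0, 0.85], "angular": [0, 0, 0]}, {"hand": 1, "offset": [0, 0, 0], "angular": [0, 0, 0]}, {"hand": 0.1, "offset": [0, 0, 0], "angular": [0, 0, 0]}, {"hand": 0.1, "offset": [0, 0, 0], "angular": [0, 0, 0]}, {"hand": 0.1, "offset": [0, 0, 0], "angular": [0, 0, 0]}, {"hand": 0.1, "offset": [0, 0, 0], "angular": [0, 0, 0]}]}}

```text
t: 14.3
tool_pos: [0.6185, 0.1572, 0.0415]
tool_rot: [0.001, 0.64, 0.769, 0.001]
force: [0.5, -0.4, -0.2]
gripper_width: 0.0415
finger_force: 0.0
```

Request:
{"api": "jog_arm", "payload": {"increments": [{"hand": 0.1, "offset": [0, 0, -0.8], "angular": [0, 0, 0]}, {"hand": 0.1, "offset": [0, 0, -0.9], "angular": [0, 0, 0]}, {"hand": 0.1, "offset": [0, 0, -0.9], "angular": [0, 0, 0]}, {"hand": 0.1, "offset": [0, 0, -0.9], "angular": [0, 0, 0]}, {"hand": -0.1, "offset": [0, 0, -0.9], "angular": [0, 0, 0]}, {"hand": -0.1, "offset": [0, 0, 0], "angular": [0, 0, 0]}]}}

```text
t: 14.8
tool_pos: [0.6205, 0.1576, 0.1339]
tool_rot: [0.003, 0.64, 0.769, 0.003]
force: [1.3, -0.3, 0.8]
gripper_width: 0.0492
finger_force: 0.0
```

Run:
```python
from h import *
for b in blobs(snap('wrist')): print(*b) if b[0]=='blue' else 0
for b in blobs(snap('top')): print(*b) if b[2]<200 else 0
go(.571,.003,.125,66,'B')
go(.6968,.0115,.125,-7.5,'A')
```

```text
blue [319, 93] 11841 xy 605.8 220.0 size 165 104 longaxis deg -79.0 z 55.4
blue [314, 98] 2931 xy 598.0 242.0 size 65 27 longaxis deg -80.0 z 35.1
blue [318, 232] 4790 xy 629.4 110.1 size 71 2 longaxis deg 11.4 z 43.5
red [325, 173] 155 xy 696.8 11.9 size 60 23 longaxis deg 81.9 z 33.4
red [327, 211] 157 xy 570.4 3.9 size 62 21 longaxis deg -22.7 z 33.4
red [392, 241] 170 xy 473.0 -203.6 size 61 26 longaxis deg 18.8 z 34.6
red [570, 396] 101 xy -12.4 -740.2 size 11 4 longaxis deg 2.1 z 87.0
blue [249, 188] 39 xy 647.4 262.3 size 25 1 longaxis deg -80.3 z 46.8
blue [254, 204] 160 xy 596.9 242.5 size 58 23 longaxis deg -79.8 z 38.9
blue [254, 217] 41 xy 551.0 239.4 size 47 1 longaxis deg -78.6 z 50.6
B t 14.9 pos [0.6185 0.1572 0.1295] yaw 10.5 tilt [0.19 0.03] w 0.0503 F [-0.8  0.3 -0.4]
  turn z deg -55.5 share -1.234 | shift units (final axes) [-0.97 -8.01  0.2 ] (cur axes) [-7.15 -3.73  0.21]
A t 14.9 pos [0.6185 0.1572 0.1295] yaw 10.5 tilt [0.19 0.03] w 0.0503 F [-0.8  0.3 -0.4]
  turn z deg 18.0 share 0.399 | shift units (final axes) [-6.71  4.83  0.24] (cur axes) [-7.87  2.53  0.24]
```

Request:
{"api": "jog_arm", "payload": {"increments": [{"hand": -0.1, "offset": [-0.87, 0.28, 0], "angular": [0, 0, 0]}, {"hand": -0.1, "offset": [-0.87, 0.28, 0], "angular": [0, 0, 0]}, {"hand": -0.1, "offset": [-0.87, 0.28, 0], "angular": [0, 0, 0]}, {"hand": -0.1, "offset": [-0.87, 0.28, 0], "angular": [0, 0, 0]}, {"hand": -0.1, "offset": [-0.87, 0.28, 0], "angular": [0, 0, 0]}, {"hand": -0.1, "offset": [-0.87, 0.28, 0], "angular": [0, 0, 0]}, {"hand": -0.1, "offset": [-0.87, 0.28, 0], "angular": [0, 0, 0]}, {"hand": -0.1, "offset": [-0.87, 0.28, 0], "angular": [0, 0, 0]}, {"hand": -0.1, "offset": [-0.87, 0.28, 0], "angular": [0, 0, 0.133]}, {"hand": -0.1, "offset": [0, 0, 0], "angular": [0, 0, 0.133]}, {"hand": -0.1, "offset": [0, 0, 0], "angular": [0, 0, 0.133]}, {"hand": -0.1, "offset": [0, 0, 0], "angular": [0, 0, 0]}]}}

```text
t: 15.9
tool_pos: [0.6954, 0.0111, 0.1269]
tool_rot: [-0.0, 0.754, 0.657, -0.0]
force: [-0.5, 0.1, -0.4]
gripper_width: 0.0514
finger_force: 0.0
```

Run:
```python
from h import *
for b in blobs(snap('wrist')): print(*b)
go(.6968,.0125,.026,-7.5,'A')
```

```text
red [326, 198] 2280 xy 699.2 15.6 size 65 26 longaxis deg 81.7 z 30.2
red [187, 226] 2396 xy 572.5 6.6 size 64 27 longaxis deg -23.3 z 29.9
red [282, 341] 1465 xy 638.5 -108.9 size 48 20 longaxis deg -19.1 z 54.8
blue [173, 67] 8195 xy 619.5 147.9 size 105 88 longaxis deg 11.4 z 55.3
blue [190, 41] 3496 xy 614.4 153.2 size 63 27 longaxis deg -79.2 z 35.0
A t 15.9 pos [0.6952 0.0115 0.127 ] yaw -7.4 tilt [-0.06  0.01] w 0.0511 F [-0.2 -1.3  0.3]
  turn z deg 0.1 share 0.002 | shift units (final axes) [0.06 0.08 5.05] (cur axes) [0.06 0.08 5.05]
```

Request:
{"api": "jog_arm", "payload": {"increments": [{"hand": -0.1, "offset": [0.1, 0.12, 0], "angular": [0, 0, 0]}, {"hand": -0.1, "offset": [0, 0, 0.9], "angular": [0, 0, 0]}, {"hand": -0.1, "offset": [0, 0, 0.9], "angular": [0, 0, 0]}, {"hand": -0.1, "offset": [0, 0, 0.9], "angular": [0, 0, 0]}, {"hand": -0.1, "offset": [0, 0, 0.9], "angular": [0, 0, 0]}, {"hand": -0.1, "offset": [0, 0, 0.8], "angular": [0, 0, 0]}, {"hand": -0.1, "offset": [0, 0, 0.6], "angular": [0, 0, 0]}, {"hand": -0.1, "offset": [0, 0, 0], "angular": [0, 0, 0]}, {"hand": 1, "offset": [0, 0, 0], "angular": [0, 0, 0]}, {"hand": 1, "offset": [0, 0, 0], "angular": [0, 0, 0]}, {"hand": 1, "offset": [0, 0, 0], "angular": [0, 0, 0]}, {"hand": 1, "offset": [0, 0, 0], "angular": [0, 0, 0]}]}}

```text
t: 16.95
tool_pos: [0.6991, 0.0137, 0.0295]
tool_rot: [0.001, 0.752, 0.659, 0.001]
force: [0.2, -0.3, -0.0]
gripper_width: 0.0295
finger_force: 0.0
```

Request:
{"api": "jog_arm", "payload": {"increments": [{"hand": 1, "offset": [0, 0, 0], "angular": [0, 0, 0]}, {"hand": 1, "offset": [0, 0, 0], "angular": [0, 0, 0]}, {"hand": 1, "offset": [0, 0, -0.9], "angular": [0, 0, 0]}, {"hand": 1, "offset": [0, 0, -0.9], "angular": [0, 0, 0]}, {"hand": 1, "offset": [0, 0, -0.9], "angular": [0, 0, 0]}, {"hand": 1, "offset": [0, 0, -0.9], "angular": [0, 0, 0]}, {"hand": 1, "offset": [0, 0, -0.9], "angular": [0, 0, 0]}, {"hand": 1, "offset": [0, 0, 0], "angular": [0, 0, 0]}, {"hand": 1, "offset": [0, 0, 0], "angular": [0, 0, 0]}]}}

```text
t: 17.7
tool_pos: [0.6989, 0.0137, 0.1191]
tool_rot: [0.001, 0.752, 0.659, 0.001]
force: [0.4, -0.5, -1.0]
gripper_width: 0.028
finger_force: 30.0
```

Run:
```python
from h import *
for by in (-.055,.055):
  p,a=inbox('red',0,by)
  print(p);go(*p,.125,a,'A hold')
for b in blobs(snap('wrist')): print(*b)
```

```text
[ 0.60667194 -0.2624959 ]
A hold t 17.7 pos [0.6989 0.0137 0.1191] yaw -7.5 tilt [ 0.16 -0.01] w 0.028 F [ 0.4 -0.5 -1. ]
  turn z deg 81.8 share 1.818 | shift units (final axes) [-4.78 13.75 -0.26] (cur axes) [-14.29  -2.77  -0.31]
[ 0.60532806 -0.1525041 ]
A hold t 17.7 pos [0.6989 0.0137 0.1191] yaw -7.5 tilt [ 0.16 -0.01] w 0.028 F [ 0.4 -0.5 -1. ]
  turn z deg 81.8 share 1.818 | shift units (final axes) [-4.78  8.25 -0.27] (cur axes) [-8.85 -3.55 -0.31]
red [322, 244] 4994 xy 699.2 19.8 size 57 27 longaxis deg 81.3 z 119.7
red [179, 232] 2558 xy 572.1 6.9 size 64 28 longaxis deg -23.2 z 29.9
red [293, 344] 644 xy 652.1 -111.7 size 15 12 longaxis deg -89.3 z 52.1
blue [164, 68] 8949 xy 619.7 147.6 size 104 88 longaxis deg 11.2 z 55.2
blue [182, 43] 3738 xy 614.4 152.9 size 62 27 longaxis deg -79.1 z 35.1
```

Request:
{"api": "jog_arm", "payload": {"increments": [{"hand": 1, "offset": [-0.6, -0.7, -0.1], "angular": [0, 0, 0]}, {"hand": 1, "offset": [-0.6, -0.7, -0.1], "angular": [0, 0, 0]}, {"hand": 1, "offset": [-0.6, -0.7, -0.1], "angular": [0, 0, 0]}, {"hand": 1, "offset": [-0.6, -0.7, 0], "angular": [0, 0, 0]}, {"hand": 1, "offset": [-0.99, 0, 0], "angular": [0, 0, 0]}, {"hand": 1, "offset": [-0.99, 0, 0], "angular": [0, 0, 0]}, {"hand": 1, "offset": [-0.99, 0, 0], "angular": [0, 0, 0]}, {"hand": 1, "offset": [-0.99, 0, 0], "angular": [0, 0, 0]}, {"hand": 1, "offset": [-0.99, 0, 0], "angular": [0, 0, 0]}, {"hand": 1, "offset": [-0.99, 0, 0], "angular": [0, 0, 0]}, {"hand": 1, "offset": [-0.99, 0, 0], "angular": [0, 0, 0]}, {"hand": 1, "offset": [-0.99, 0, 0], "angular": [0, 0, 0]}]}}

```text
t: 18.75
tool_pos: [0.614, -0.184, 0.1212]
tool_rot: [-0.002, 0.752, 0.659, -0.001]
force: [0.2, 0.4, -0.8]
gripper_width: 0.0278
finger_force: 30.0
```

Request:
{"api": "jog_arm", "payload": {"increments": [{"hand": 1, "offset": [-0.99, 0, 0], "angular": [0, 0, 0]}, {"hand": 1, "offset": [-0.99, 0, 0], "angular": [0, 0, 0]}, {"hand": 1, "offset": [-0.99, 0, 0], "angular": [0, 0, 0]}, {"hand": 1, "offset": [-0.99, 0, 0], "angular": [0, 0, 0]}, {"hand": 1, "offset": [0, 0, 0], "angular": [0, 0, 0.14]}, {"hand": 1, "offset": [0, 0, 0], "angular": [0, 0, 0.14]}, {"hand": 1, "offset": [0, 0, 0], "angular": [0, 0, 0.14]}, {"hand": 1, "offset": [0, 0, 0], "angular": [0, 0, 0.14]}, {"hand": 1, "offset": [0, 0, 0], "angular": [0, 0, 0.14]}, {"hand": 1, "offset": [0, 0, 0], "angular": [0, 0, 0.14]}, {"hand": 1, "offset": [0, 0, 0], "angular": [0, 0, 0.14]}, {"hand": 1, "offset": [0, 0, 0], "angular": [0, 0, 0.14]}]}}

```text
t: 19.75
tool_pos: [0.6039, -0.2614, 0.1211]
tool_rot: [-0.001, 0.962, 0.274, -0.001]
force: [0.1, 0.1, -0.7]
gripper_width: 0.028
finger_force: 30.0
```

Request:
{"api": "jog_arm", "payload": {"increments": [{"hand": 1, "offset": [0, 0, 0], "angular": [0, 0, 0.14]}, {"hand": 1, "offset": [0, 0, 0], "angular": [0, 0, 0.14]}, {"hand": 1, "offset": [0, 0, 0], "angular": [0, 0, 0.14]}, {"hand": 1, "offset": [0, 0, 0], "angular": [0, 0, 0.14]}, {"hand": 1, "offset": [0, 0, 0], "angular": [0, 0, 0.14]}, {"hand": 1, "offset": [0, 0, 0], "angular": [0, 0, 0]}, {"hand": 1, "offset": [0, 0, 0], "angular": [0, 0, 0]}]}}

```text
t: 20.33
tool_pos: [0.6042, -0.2615, 0.1218]
tool_rot: [-0.001, 1.0, 0.007, -0.001]
force: [0.2, -0.1, -0.4]
gripper_width: 0.028
finger_force: 30.0
```

Run:
```python
from h import *
p,a=inbox('red',0,-.055)
go(*p,.038,a,'A hold')
for b in blobs(snap('wrist')): print(*b)
print(robot.get_state()['qpos'].round(2))
```

```text
A hold t 20.3 pos [ 0.6042 -0.2615  0.1218] yaw -89.2 tilt [-0.15  0.08] w 0.028 F [ 0.2 -0.1 -0.4]
  turn z deg 0.1 share 0.002 | shift units (final axes) [0.13 0.05 4.19] (cur axes) [0.13 0.06 4.19]
red [210, 201] 11772 xy 605.3 -205.9 size 200 105 longaxis deg -89.7 z 55.5
red [322, 244] 4997 xy 609.6 -262.6 size 57 27 longaxis deg -0.5 z 122.4
red [31, 233] 2496 xy 569.9 4.5 size 67 26 longaxis deg -23.6 z 29.9
blue [445, 261] 273 xy 639.5 -296.0 size 13 1 longaxis deg 90.0 z 191.7
[-0.49  0.36  1.43  0.    1.35  1.07]
```

Request:
{"api": "jog_arm", "payload": {"increments": [{"hand": 1, "offset": [0, 0, 0.85], "angular": [0, 0, 0]}, {"hand": 1, "offset": [0, 0, 0.85], "angular": [0, 0, 0]}, {"hand": 1, "offset": [0, 0, 0.85], "angular": [0, 0, 0]}, {"hand": 1, "offset": [0, 0, 0.85], "angular": [0, 0, 0]}, {"hand": 1, "offset": [0, 0, 0.75], "angular": [0, 0, 0]}, {"hand": 1, "offset": [0, 0, 0], "angular": [0, 0, 0]}, {"hand": 0.2, "offset": [0, 0, 0], "angular": [0, 0, 0]}, {"hand": 0.2, "offset": [0, 0, 0], "angular": [0, 0, 0]}, {"hand": 0.2, "offset": [0, 0, 0], "angular": [0, 0, 0]}, {"hand": 0.2, "offset": [0, 0, 0], "angular": [0, 0, 0]}]}}

```text
t: 21.22
tool_pos: [0.6063, -0.2626, 0.0426]
tool_rot: [0.001, 1.0, 0.005, 0.001]
force: [-0.7, -0.4, -0.3]
gripper_width: 0.0367
finger_force: 0.0
```

Request:
{"api": "jog_arm", "payload": {"increments": [{"hand": 0.2, "offset": [0, 0, -0.8], "angular": [0, 0, 0]}, {"hand": 0.2, "offset": [0, 0, -0.9], "angular": [0, 0, 0]}, {"hand": 0.2, "offset": [0, 0, -0.9], "angular": [0, 0, 0]}, {"hand": 0.2, "offset": [0, 0, -0.9], "angular": [0, 0, 0]}, {"hand": -0.1, "offset": [0, 0, -0.9], "angular": [0, 0, 0]}, {"hand": -0.1, "offset": [0, 0, 0], "angular": [0, 0, 0]}, {"hand": -0.1, "offset": [0, 0, 0], "angular": [0, 0, 0]}]}}

```text
t: 21.8
tool_pos: [0.6065, -0.2628, 0.1311]
tool_rot: [0.001, 1.0, 0.005, 0.002]
force: [-0.0, 0.0, -0.5]
gripper_width: 0.0499
finger_force: 0.0
```

Run:
```python
from h import *
for b in blobs(snap('wrist')): print(*b)
for b in blobs(snap('top')): print(*b) if b[2]<200 else 0
go(.4732,-.202,.125,-70.5,'C')
```

```text
red [247, 210] 14841 xy 605.9 -205.6 size 200 104 longaxis deg -89.7 z 55.1
red [39, 233] 2272 xy 569.8 4.6 size 67 27 longaxis deg -23.9 z 29.9
red [268, 341] 707 xy 461.2 -207.5 size 37 26 longaxis deg 19.8 z 30.0
blue [36, 1] 228 xy 731.5 -125.3 size 6 3 longaxis deg -75.5 z 130.2
blue [436, 260] 371 xy 641.2 -295.1 size 13 2 longaxis deg -80.9 z 200.8
blue [364, 285] 234 xy 599.1 -288.2 size 3 0 longaxis deg 2.6 z 139.2
blue [379, 343] 656 xy 443.9 -328.2 size 50 21 longaxis deg 17.5 z 12.2
red [327, 212] 159 xy 570.2 3.9 size 60 22 longaxis deg -24.1 z 32.9
red [410, 206] 56 xy 583.9 -264.1 size 25 22 longaxis deg -87.2 z 38.4
red [417, 213] 69 xy 557.2 -280.6 size 56 14 longaxis deg -76.0 z 56.4
red [570, 396] 101 xy -12.7 -740.9 size 14 4 longaxis deg 12.7 z 85.5
blue [282, 199] 172 xy 613.2 151.7 size 62 23 longaxis deg -77.2 z 37.7
blue [292, 206] 93 xy 581.5 119.1 size 80 36 longaxis deg -45.8 z 55.0
blue [255, 203] 176 xy 597.2 240.3 size 64 22 longaxis deg -80.6 z 37.9
blue [429, 228] 192 xy 516.3 -324.1 size 56 40 longaxis deg -27.3 z 19.3
C t 21.9 pos [ 0.6048 -0.2619  0.128 ] yaw -89.4 tilt [-0.04  0.02] w 0.0512 F [ 0.4  0.8 -0.8]
  turn z deg -18.9 share -0.42 | shift units (final axes) [-5.2  -5.02  0.16] (cur axes) [-6.55 -3.06  0.16]
```

Request:
{"api": "jog_arm", "payload": {"increments": [{"hand": -0.1, "offset": [-0.936, -0.437, 0], "angular": [0, 0, 0]}, {"hand": -0.1, "offset": [-0.936, -0.437, 0], "angular": [0, 0, 0]}, {"hand": -0.1, "offset": [-0.936, -0.437, 0], "angular": [0, 0, 0]}, {"hand": -0.1, "offset": [-0.936, -0.437, 0], "angular": [0, 0, 0]}, {"hand": -0.1, "offset": [-0.936, -0.437, 0], "angular": [0, 0, 0]}, {"hand": -0.1, "offset": [-0.936, -0.437, 0], "angular": [0, 0, 0]}, {"hand": -0.1, "offset": [-0.936, -0.437, 0], "angular": [0, 0, 0]}, {"hand": -0.1, "offset": [0, 0, 0], "angular": [0, 0, -0.14]}, {"hand": -0.1, "offset": [0, 0, 0], "angular": [0, 0, -0.14]}, {"hand": -0.1, "offset": [0, 0, 0], "angular": [0, 0, -0.14]}, {"hand": -0.1, "offset": [0, 0, 0], "angular": [0, 0, 0]}]}}

```text
t: 22.82
tool_pos: [0.4725, -0.2017, 0.1273]
tool_rot: [-0.001, 0.985, 0.172, -0.001]
force: [-0.2, -0.6, -0.6]
gripper_width: 0.0513
finger_force: 0.0
```

Run:
```python
from h import *
for b in blobs(snap('wrist')): print(*b)
go(.4732,-.202,.026,-70.5,'C')
```

```text
red [99, 17] 1995 xy 557.9 10.1 size 40 26 longaxis deg -23.5 z 29.8
red [439, 66] 12707 xy 605.5 -206.4 size 200 104 longaxis deg -89.5 z 55.4
red [452, 76] 3533 xy 602.7 -260.7 size 65 29 longaxis deg 1.5 z 35.1
red [322, 201] 2247 xy 474.0 -202.1 size 65 26 longaxis deg 19.2 z 30.2
blue [483, 223] 8456 xy 499.0 -357.0 size 106 85 longaxis deg -76.7 z 12.2
C t 22.9 pos [ 0.4727 -0.2018  0.1275] yaw -70.6 tilt [-0.11  0.06] w 0.0509 F [0.2 0.3 0.4]
  turn z deg -0.1 share -0.002 | shift units (final axes) [0.03 0.03 5.07] (cur axes) [0.03 0.03 5.07]
```

Request:
{"api": "jog_arm", "payload": {"increments": [{"hand": -0.1, "offset": [0.05, 0.02, 0], "angular": [0, 0, 0]}, {"hand": -0.1, "offset": [0, 0, 0.9], "angular": [0, 0, 0]}, {"hand": -0.1, "offset": [0, 0, 0.9], "angular": [0, 0, 0]}, {"hand": -0.1, "offset": [0, 0, 0.9], "angular": [0, 0, 0]}, {"hand": -0.1, "offset": [0, 0, 0.9], "angular": [0, 0, 0]}, {"hand": -0.1, "offset": [0, 0, 0.8], "angular": [0, 0, 0]}, {"hand": -0.1, "offset": [0, 0, 0.6], "angular": [0, 0, 0]}, {"hand": -0.1, "offset": [0, 0, 0], "angular": [0, 0, 0]}, {"hand": 1, "offset": [0, 0, 0], "angular": [0, 0, 0]}, {"hand": 1, "offset": [0, 0, 0], "angular": [0, 0, 0]}, {"hand": 1, "offset": [0, 0, 0], "angular": [0, 0, 0]}, {"hand": 1, "offset": [0, 0, 0], "angular": [0, 0, 0]}]}}

```text
t: 23.87
tool_pos: [0.4755, -0.2027, 0.0301]
tool_rot: [0.001, 0.986, 0.169, 0.001]
force: [-0.3, 0.6, 0.6]
gripper_width: 0.0292
finger_force: 0.3
```

Request:
{"api": "jog_arm", "payload": {"increments": [{"hand": 1, "offset": [0, 0, 0], "angular": [0, 0, 0]}, {"hand": 1, "offset": [0, 0, 0], "angular": [0, 0, 0]}, {"hand": 1, "offset": [0, 0, -0.9], "angular": [0, 0, 0]}, {"hand": 1, "offset": [0, 0, -0.9], "angular": [0, 0, 0]}, {"hand": 1, "offset": [0, 0, -0.9], "angular": [0, 0, 0]}, {"hand": 1, "offset": [0, 0, -0.9], "angular": [0, 0, 0]}, {"hand": 1, "offset": [0, 0, -0.9], "angular": [0, 0, 0]}, {"hand": 1, "offset": [0, 0, 0], "angular": [0, 0, 0]}, {"hand": 1, "offset": [0, 0, 0], "angular": [0, 0, 0]}]}}

```text
t: 24.62
tool_pos: [0.4754, -0.2027, 0.1198]
tool_rot: [0.001, 0.986, 0.169, 0.001]
force: [-0.1, -0.4, -1.1]
gripper_width: 0.0281
finger_force: 30.0
```

```bash
sed -i "s/'red':(.606,-.2075,-89.3)/'red':(.6055,-.2065,-89.5)/" h.py
python3 - <<'E'
from h import *
p,a=inbox('red',0,0)
go(*p,.125,a,'C hold')
E
```

```text
C hold t 24.6 pos [ 0.4754 -0.2027  0.1198] yaw -70.5 tilt [ 0.13 -0.07] w 0.0281 F [-0.1 -0.4 -1.1]
  turn z deg 19.0 share 0.422 | shift units (final axes) [ 6.51  0.25 -0.25] (cur axes) [ 6.07  2.35 -0.25]
```

Request:
{"api": "jog_arm", "payload": {"increments": [{"hand": 1, "offset": [0.867, 0.336, -0.03], "angular": [0, 0, 0]}, {"hand": 1, "offset": [0.867, 0.336, -0.03], "angular": [0, 0, 0]}, {"hand": 1, "offset": [0.867, 0.336, -0.03], "angular": [0, 0, 0]}, {"hand": 1, "offset": [0.867, 0.336, -0.03], "angular": [0, 0, 0]}, {"hand": 1, "offset": [0.867, 0.336, -0.03], "angular": [0, 0, 0]}, {"hand": 1, "offset": [0.867, 0.336, -0.03], "angular": [0, 0, 0]}, {"hand": 1, "offset": [0.867, 0.336, -0.03], "angular": [0, 0, 0]}, {"hand": 1, "offset": [0, 0, 0], "angular": [0, 0, 0.141]}, {"hand": 1, "offset": [0, 0, 0], "angular": [0, 0, 0.141]}, {"hand": 1, "offset": [0, 0, 0], "angular": [0, 0, 0.141]}, {"hand": 1, "offset": [0, 0, 0], "angular": [0, 0, 0]}]}}

```text
t: 25.53
tool_pos: [0.6037, -0.2056, 0.1205]
tool_rot: [-0.001, 1.0, 0.001, -0.002]
force: [0.2, -0.4, -0.4]
gripper_width: 0.0276
finger_force: 30.0
```

Run:
```python
from h import *
p,a=inbox('red',0,0)
go(*p,.038,a,'C hold')
for b in blobs(snap('wrist')): print(*b) if b[0]=='red' else 0
```

```text
C hold t 25.5 pos [ 0.6037 -0.2056  0.1205] yaw -89.8 tilt [-0.18  0.07] w 0.0276 F [ 0.2 -0.4 -0.4]
  turn z deg -0.3 share -0.007 | shift units (final axes) [0.1  0.05 4.12] (cur axes) [0.1  0.05 4.12]
red [334, 200] 14046 xy 610.9 -206.2 size 201 94 longaxis deg -89.5 z 55.2
red [322, 245] 4799 xy 608.2 -206.6 size 54 28 longaxis deg -2.0 z 120.5
red [89, 238] 2488 xy 570.2 4.5 size 66 26 longaxis deg -23.9 z 29.9
```

Request:
{"api": "jog_arm", "payload": {"increments": [{"hand": 1, "offset": [0, 0, 0.85], "angular": [0, 0, 0]}, {"hand": 1, "offset": [0, 0, 0.85], "angular": [0, 0, 0]}, {"hand": 1, "offset": [0, 0, 0.85], "angular": [0, 0, 0]}, {"hand": 1, "offset": [0, 0, 0.85], "angular": [0, 0, 0]}, {"hand": 1, "offset": [0, 0, 0.7], "angular": [0, 0, 0]}, {"hand": 1, "offset": [0, 0, 0], "angular": [0, 0, 0]}, {"hand": 0.2, "offset": [0, 0, 0], "angular": [0, 0, 0]}, {"hand": 0.2, "offset": [0, 0, 0], "angular": [0, 0, 0]}, {"hand": 0.2, "offset": [0, 0, 0], "angular": [0, 0, 0]}, {"hand": 0.2, "offset": [0, 0, 0], "angular": [0, 0, 0]}]}}

```text
t: 26.42
tool_pos: [0.6058, -0.2066, 0.0427]
tool_rot: [0.001, 1.0, 0.004, 0.001]
force: [0.3, 0.5, 1.2]
gripper_width: 0.0371
finger_force: 0.0
```

Request:
{"api": "jog_arm", "payload": {"increments": [{"hand": 0.2, "offset": [0, 0, -0.8], "angular": [0, 0, 0]}, {"hand": 0.2, "offset": [0, 0, -0.9], "angular": [0, 0, 0]}, {"hand": 0.2, "offset": [0, 0, -0.9], "angular": [0, 0, 0]}, {"hand": 0.2, "offset": [0, 0, -0.9], "angular": [0, 0, 0]}, {"hand": -0.1, "offset": [0, 0, -0.9], "angular": [0, 0, 0]}, {"hand": -0.1, "offset": [0, 0, 0], "angular": [0, 0, 0]}, {"hand": -0.1, "offset": [0, 0, 0], "angular": [0, 0, 0]}]}}

```text
t: 27.0
tool_pos: [0.6061, -0.2067, 0.1313]
tool_rot: [0.001, 1.0, 0.004, 0.002]
force: [0.6, 0.3, -0.3]
gripper_width: 0.0494
finger_force: 0.0
```

Run:
```python
from h import *
for b in blobs(snap('wrist')): print(*b)
go(.571,.005,.125,66.3,'B')
```

```text
red [330, 196] 11753 xy 608.0 -206.4 size 200 100 longaxis deg -89.5 z 55.3
red [321, 235] 4744 xy 558.4 -208.1 size 71 2 longaxis deg -89.6 z 44.5
red [95, 236] 2346 xy 569.9 4.7 size 67 26 longaxis deg -22.9 z 29.9
blue [181, 2] 138 xy 738.2 -129.3 size 6 2 longaxis deg -63.3 z 104.9
blue [8, 205] 898 xy 596.1 98.8 size 40 4 longaxis deg 10.9 z 14.6
blue [492, 259] 389 xy 546.0 -373.6 size 53 14 longaxis deg 87.6 z 12.4
B t 27.1 pos [ 0.6051 -0.2063  0.1296] yaw -89.5 tilt [ 0.08 -0.04] w 0.0504 F [ 0.3 -0.2 -0.8]
  turn z deg 24.2 share 0.537 | shift units (final axes) [-5.81 -8.99  0.21] (cur axes) [ -1.62 -10.58   0.22]
```

Request:
{"api": "jog_arm", "payload": {"increments": [{"hand": -0.1, "offset": [-0.147, -0.962, 0], "angular": [0, 0, 0]}, {"hand": -0.1, "offset": [-0.147, -0.962, 0], "angular": [0, 0, 0]}, {"hand": -0.1, "offset": [-0.147, -0.962, 0], "angular": [0, 0, 0]}, {"hand": -0.1, "offset": [-0.147, -0.962, 0], "angular": [0, 0, 0]}, {"hand": -0.1, "offset": [-0.147, -0.962, 0], "angular": [0, 0, 0]}, {"hand": -0.1, "offset": [-0.147, -0.962, 0], "angular": [0, 0, 0]}, {"hand": -0.1, "offset": [-0.147, -0.962, 0], "angular": [0, 0, 0]}, {"hand": -0.1, "offset": [-0.147, -0.962, 0], "angular": [0, 0, 0]}, {"hand": -0.1, "offset": [-0.147, -0.962, 0], "angular": [0, 0, 0]}, {"hand": -0.1, "offset": [-0.147, -0.962, 0], "angular": [0, 0, 0]}, {"hand": -0.1, "offset": [-0.147, -0.962, 0], "angular": [0, 0, 0]}, {"hand": -0.1, "offset": [0, 0, 0], "angular": [0, 0, 0.134]}]}}

```text
t: 28.05
tool_pos: [0.569, 0.0085, 0.1271]
tool_rot: [-0.001, 0.999, -0.047, -0.002]
force: [-0.3, -0.6, 0.3]
gripper_width: 0.0513
finger_force: 0.0
```

Request:
{"api": "jog_arm", "payload": {"increments": [{"hand": -0.1, "offset": [0, 0, 0], "angular": [0, 0, 0.134]}, {"hand": -0.1, "offset": [0, 0, 0], "angular": [0, 0, 0.134]}, {"hand": -0.1, "offset": [0, 0, 0], "angular": [0, 0, 0.134]}, {"hand": -0.1, "offset": [0, 0, 0], "angular": [0, 0, 0]}, {"hand": -0.1, "offset": [0, 0, 0], "angular": [0, 0, 0]}]}}

```text
t: 28.47
tool_pos: [0.5698, 0.0053, 0.1277]
tool_rot: [0.0, 0.979, -0.203, -0.001]
force: [-0.2, -0.0, -0.2]
gripper_width: 0.0512
finger_force: 0.0
```

Run:
```python
from h import *
for b in blobs(snap('wrist')): print(*b)
go(.571,.005,.026,66.3,'B')
```

```text
red [513, 95] 14455 xy 605.1 -176.6 size 144 104 longaxis deg -89.5 z 54.6
red [616, 38] 3711 xy 602.4 -260.4 size 63 30 longaxis deg -0.4 z 34.9
red [319, 202] 2232 xy 570.6 6.3 size 65 26 longaxis deg -22.8 z 30.2
red [100, 358] 221 xy 497.8 306.6 size 55 7 longaxis deg -21.6 z 12.5
blue [183, 189] 4076 xy 627.1 105.1 size 102 3 longaxis deg 11.2 z 47.5
blue [62, 217] 3420 xy 653.4 215.6 size 189 11 longaxis deg -75.1 z 44.6
blue [147, 226] 923 xy 612.2 154.4 size 65 26 longaxis deg -79.0 z 34.9
blue [191, 254] 311 xy 577.0 112.4 size 26 8 longaxis deg -69.2 z 55.6
blue [124, 250] 31 xy 601.9 182.6 size 10 5 longaxis deg -14.3 z 34.8
blue [97, 264] 815 xy 598.3 229.9 size 43 27 longaxis deg -79.9 z 34.4
blue [91, 328] 43 xy 615.9 43.2 size 3 1 longaxis deg -37.8 z 216.0
B t 28.5 pos [0.57   0.0053 0.128 ] yaw -113.4 tilt [-0.09  0.01] w 0.0508 F [ 0.3 -0.3 -1.1]
  turn z deg 0.3 share 0.006 | shift units (final axes) [ 0.06 -0.01  5.1 ] (cur axes) [ 0.06 -0.01  5.1 ]
```

Request:
{"api": "jog_arm", "payload": {"increments": [{"hand": -0.1, "offset": [0.03, -0.02, 0], "angular": [0, 0, 0]}, {"hand": -0.1, "offset": [0, 0, 0.9], "angular": [0, 0, 0]}, {"hand": -0.1, "offset": [0, 0, 0.9], "angular": [0, 0, 0]}, {"hand": -0.1, "offset": [0, 0, 0.9], "angular": [0, 0, 0]}, {"hand": -0.1, "offset": [0, 0, 0.9], "angular": [0, 0, 0]}, {"hand": -0.1, "offset": [0, 0, 0.8], "angular": [0, 0, 0]}, {"hand": -0.1, "offset": [0, 0, 0.6], "angular": [0, 0, 0]}, {"hand": -0.1, "offset": [0, 0, 0], "angular": [0, 0, 0]}, {"hand": 1, "offset": [0, 0, 0], "angular": [0, 0, 0]}, {"hand": 1, "offset": [0, 0, 0], "angular": [0, 0, 0]}, {"hand": 1, "offset": [0, 0, 0], "angular": [0, 0, 0]}, {"hand": 1, "offset": [0, 0, 0], "angular": [0, 0, 0]}]}}

```text
t: 29.52
tool_pos: [0.5724, 0.0053, 0.0304]
tool_rot: [-0.0, 0.979, -0.205, 0.001]
force: [0.1, 0.9, 0.8]
gripper_width: 0.0289
finger_force: 0.3
```

Request:
{"api": "jog_arm", "payload": {"increments": [{"hand": 1, "offset": [0, 0, 0], "angular": [0, 0, 0]}, {"hand": 1, "offset": [0, 0, 0], "angular": [0, 0, 0]}, {"hand": 1, "offset": [0, 0, -0.9], "angular": [0, 0, 0]}, {"hand": 1, "offset": [0, 0, -0.9], "angular": [0, 0, 0]}, {"hand": 1, "offset": [0, 0, -0.9], "angular": [0, 0, 0]}, {"hand": 1, "offset": [0, 0, -0.9], "angular": [0, 0, 0]}, {"hand": 1, "offset": [0, 0, -0.9], "angular": [0, 0, 0]}, {"hand": 1, "offset": [0, 0, 0], "angular": [0, 0, 0]}, {"hand": 1, "offset": [0, 0, 0], "angular": [0, 0, 0]}]}}

```text
t: 30.27
tool_pos: [0.5722, 0.0053, 0.12]
tool_rot: [-0.0, 0.979, -0.205, 0.001]
force: [0.2, 0.1, -0.9]
gripper_width: 0.0276
finger_force: 30.0
```

Run:
```python
from h import *
p,a=inbox('red',0,.056)
go(*p,.125,a,'B hold')
```

```text
B hold t 30.3 pos [0.5722 0.0053 0.12  ] yaw -113.7 tilt [ 0.15 -0.01] w 0.0276 F [ 0.2  0.1 -0.9]
  turn z deg -24.2 share -0.537 | shift units (final axes) [ 1.57  7.8  -0.25] (cur axes) [ 4.63  6.48 -0.25]
```

Request:
{"api": "jog_arm", "payload": {"increments": [{"hand": 1, "offset": [0.579, 0.81, -0.03], "angular": [0, 0, 0]}, {"hand": 1, "offset": [0.579, 0.81, -0.03], "angular": [0, 0, 0]}, {"hand": 1, "offset": [0.579, 0.81, -0.03], "angular": [0, 0, 0]}, {"hand": 1, "offset": [0.579, 0.81, -0.03], "angular": [0, 0, 0]}, {"hand": 1, "offset": [0.579, 0.81, -0.03], "angular": [0, 0, 0]}, {"hand": 1, "offset": [0.579, 0.81, -0.03], "angular": [0, 0, 0]}, {"hand": 1, "offset": [0.579, 0.81, -0.03], "angular": [0, 0, 0]}, {"hand": 1, "offset": [0.579, 0.81, -0.03], "angular": [0, 0, 0]}, {"hand": 1, "offset": [0, 0, 0], "angular": [0, 0, -0.134]}, {"hand": 1, "offset": [0, 0, 0], "angular": [0, 0, -0.134]}, {"hand": 1, "offset": [0, 0, 0], "angular": [0, 0, -0.134]}, {"hand": 1, "offset": [0, 0, 0], "angular": [0, 0, -0.134]}]}}

```text
t: 31.27
tool_pos: [0.6029, -0.1504, 0.1212]
tool_rot: [-0.001, 1.0, 0.006, -0.002]
force: [-1.0, -0.1, -0.6]
gripper_width: 0.0274
finger_force: 30.0
```

Request:
{"api": "jog_arm", "payload": {"increments": [{"hand": 1, "offset": [0, 0, 0], "angular": [0, 0, 0]}, {"hand": 1, "offset": [0, 0, 0], "angular": [0, 0, 0]}]}}

```text
t: 31.43
tool_pos: [0.6033, -0.1502, 0.1219]
tool_rot: [-0.0, 1.0, 0.002, -0.001]
force: [-0.5, 0.7, -1.4]
gripper_width: 0.0277
finger_force: 30.0
```

Run:
```python
from h import *
p,a=inbox('red',0,.056)
go(*p,.038,a,'B hold')
for b in blobs(snap('wrist')): print(*b) if b[0]=='red' else 0
```

```text
B hold t 31.4 pos [ 0.6033 -0.1502  0.1219] yaw -89.7 tilt [-0.14  0.05] w 0.0277 F [-0.5  0.7 -1.4]
  turn z deg -0.2 share -0.005 | shift units (final axes) [0.1  0.02 4.2 ] (cur axes) [0.1  0.02 4.2 ]
red [428, 202] 16862 xy 605.9 -206.8 size 200 104 longaxis deg -89.5 z 54.7
red [322, 246] 4676 xy 606.9 -151.3 size 54 28 longaxis deg -1.1 z 121.6
```

Request:
{"api": "jog_arm", "payload": {"increments": [{"hand": 1, "offset": [0, 0, 0.85], "angular": [0, 0, 0]}, {"hand": 1, "offset": [0, 0, 0.85], "angular": [0, 0, 0]}, {"hand": 1, "offset": [0, 0, 0.85], "angular": [0, 0, 0]}, {"hand": 1, "offset": [0, 0, 0.85], "angular": [0, 0, 0]}, {"hand": 1, "offset": [0, 0, 0.75], "angular": [0, 0, 0]}, {"hand": 1, "offset": [0, 0, 0], "angular": [0, 0, 0]}, {"hand": 0.2, "offset": [0, 0, 0], "angular": [0, 0, 0]}, {"hand": 0.2, "offset": [0, 0, 0], "angular": [0, 0, 0]}, {"hand": 0.2, "offset": [0, 0, 0], "angular": [0, 0, 0]}, {"hand": 0.2, "offset": [0, 0, 0], "angular": [0, 0, 0]}]}}

```text
t: 32.32
tool_pos: [0.6053, -0.1508, 0.0425]
tool_rot: [0.0, 1.0, 0.004, 0.001]
force: [-0.2, -0.8, 0.3]
gripper_width: 0.0372
finger_force: 0.0
```

Request:
{"api": "jog_arm", "payload": {"increments": [{"hand": 0.2, "offset": [0, 0, -0.8], "angular": [0, 0, 0]}, {"hand": 0.2, "offset": [0, 0, -0.9], "angular": [0, 0, 0]}, {"hand": 0.2, "offset": [0, 0, -0.9], "angular": [0, 0, 0]}, {"hand": 0.2, "offset": [0, 0, -0.9], "angular": [0, 0, 0]}, {"hand": -0.3, "offset": [0, 0, -0.9], "angular": [0, 0, 0]}, {"hand": -0.3, "offset": [0, 0, 0], "angular": [0, 0, 0]}, {"hand": -0.3, "offset": [0, 0, 0], "angular": [0, 0, 0]}]}}

```text
t: 32.9
tool_pos: [0.6056, -0.151, 0.1311]
tool_rot: [0.001, 1.0, 0.004, 0.002]
force: [0.6, -0.3, -0.5]
gripper_width: 0.0527
finger_force: 0.0
```

Run:
```python
from h import *
for b in blobs(snap('side')): print(*b)
s=snap('top')
for b in blobs(s): print(*b)
go(.443,-.372,.14,13.5+90,'blue lid, hover')
```

```text
red [232, 153] 825 xy 469.6 355.9 size 195 103 longaxis deg -8.2 z 14.5
red [368, 253] 3151 xy 606.2 -206.4 size 201 105 longaxis deg -89.7 z 49.8
blue [167, 88] 251 xy 355.8 767.5 size 157 88 longaxis deg 58.0 z 83.3
blue [298, 162] 1824 xy 608.4 201.4 size 204 104 longaxis deg -78.9 z 48.7
blue [331, 342] 4320 xy 444.8 -371.8 size 200 102 longaxis deg 13.4 z 14.2
blue [591, 339] 200 xy 861.3 -593.5 size 36 4 longaxis deg -25.1 z 51.1
red [375, 207] 79 xy 582.1 -152.1 size 30 20 longaxis deg -0.8 z 38.3
red [392, 207] 69 xy 582.9 -208.4 size 25 24 longaxis deg -0.6 z 38.7
red [376, 213] 124 xy 557.7 -163.7 size 121 30 longaxis deg 76.1 z 56.5
red [220, 244] 1668 xy 466.4 356.1 size 197 102 longaxis deg -7.8 z 15.6
red [570, 396] 101 xy -12.3 -741.5 size 13 6 longaxis deg -0.4 z 87.7
blue [260, 195] 339 xy 609.6 200.2 size 197 102 longaxis deg -78.1 z 45.9
blue [282, 199] 172 xy 613.0 152.2 size 62 23 longaxis deg -79.2 z 37.8
blue [292, 206] 92 xy 593.4 132.1 size 69 44 longaxis deg -77.5 z 55.5
blue [255, 203] 175 xy 597.5 240.4 size 63 24 longaxis deg -78.7 z 38.4
blue [443, 250] 1688 xy 443.0 -372.9 size 194 102 longaxis deg 13.7 z 16.2
blue [84, 282] 881 xy 332.1 780.2 size 115 105 longaxis deg -85.0 z 82.8
blue [629, 393] 284 xy 55.7 -769.7 size 59 34 longaxis deg 87.3 z 313.4
blue lid, hover t 33.0 pos [ 0.6039 -0.1504  0.1282] yaw -89.5 tilt [-0.03  0.01] w 0.059 F [ 0.1  0.2 -0.5]
  turn z deg -13.0 share -0.29 | shift units (final axes) [-10.41   8.9   -0.59] (cur axes) [-8.13 11.02 -0.59]
```

All five cases lie in their boxes. On the way to the red lid I fly over the blue box to measure it from near.

Run:
```python
from h import *
go(.608,.19,.20,11,'blue box hover')
```

```text
blue box hover t 33.0 pos [ 0.6039 -0.1504  0.1282] yaw -89.5 tilt [-0.03  0.01] w 0.059 F [ 0.1  0.2 -0.5]
  turn z deg 79.5 share 1.766 | shift units (final axes) [-16.67  -3.45  -3.58] (cur axes) [  0.34 -17.02  -3.59]
```

Request:
{"api": "jog_arm", "payload": {"increments": [{"hand": -0.3, "offset": [0.02, -1, -0.3], "angular": [0, 0, 0]}, {"hand": -0.3, "offset": [0.02, -1, -0.3], "angular": [0, 0, 0]}, {"hand": -0.3, "offset": [0.02, -1, -0.3], "angular": [0, 0, 0]}, {"hand": -0.3, "offset": [0.02, -1, -0.3], "angular": [0, 0, 0]}, {"hand": -0.3, "offset": [0.02, -1, -0.3], "angular": [0, 0, 0]}, {"hand": -0.3, "offset": [0.02, -1, -0.3], "angular": [0, 0, 0]}, {"hand": -0.3, "offset": [0.02, -1, -0.3], "angular": [0, 0, 0]}, {"hand": -0.3, "offset": [0.02, -1, -0.3], "angular": [0, 0, 0]}, {"hand": -0.3, "offset": [0.02, -1, -0.3], "angular": [0, 0, 0]}, {"hand": -0.3, "offset": [0.02, -1, -0.3], "angular": [0, 0, 0]}, {"hand": -0.3, "offset": [0.02, -1, -0.3], "angular": [0, 0, 0]}, {"hand": -0.3, "offset": [0.02, -1, -0.3], "angular": [0, 0, 0]}]}}

```text
t: 34.0
tool_pos: [0.6061, 0.0905, 0.1992]
tool_rot: [0.0, 1.0, 0.004, -0.001]
force: [0.4, 0.1, 0.8]
gripper_width: 0.0607
finger_force: 0.0
```

Request:
{"api": "jog_arm", "payload": {"increments": [{"hand": -0.3, "offset": [0.02, -1, 0], "angular": [0, 0, 0]}, {"hand": -0.3, "offset": [0.02, -1, 0], "angular": [0, 0, 0]}, {"hand": -0.3, "offset": [0.02, -1, 0], "angular": [0, 0, 0]}, {"hand": -0.3, "offset": [0.02, -1, 0], "angular": [0, 0, 0]}, {"hand": -0.3, "offset": [0.02, -1, 0], "angular": [0, 0, 0]}, {"hand": -0.3, "offset": [0, 0, 0], "angular": [0, 0, -0.148]}, {"hand": -0.3, "offset": [0, 0, 0], "angular": [0, 0, -0.148]}, {"hand": -0.3, "offset": [0, 0, 0], "angular": [0, 0, -0.148]}, {"hand": -0.3, "offset": [0, 0, 0], "angular": [0, 0, -0.148]}, {"hand": -0.3, "offset": [0, 0, 0], "angular": [0, 0, -0.148]}, {"hand": -0.3, "offset": [0, 0, 0], "angular": [0, 0, -0.148]}, {"hand": -0.3, "offset": [0, 0, 0], "angular": [0, 0, -0.148]}]}}

```text
t: 35.0
tool_pos: [0.6074, 0.1894, 0.1987]
tool_rot: [-0.0, 0.916, 0.402, -0.001]
force: [0.4, -0.3, -0.1]
gripper_width: 0.0606
finger_force: 0.0
```

Request:
{"api": "jog_arm", "payload": {"increments": [{"hand": -0.3, "offset": [0, 0, 0], "angular": [0, 0, -0.148]}, {"hand": -0.3, "offset": [0, 0, 0], "angular": [0, 0, -0.148]}, {"hand": -0.3, "offset": [0, 0, 0], "angular": [0, 0, -0.148]}, {"hand": -0.3, "offset": [0, 0, 0], "angular": [0, 0, -0.148]}, {"hand": -0.3, "offset": [0, 0, 0], "angular": [0, 0, -0.148]}, {"hand": -0.3, "offset": [0, 0, 0], "angular": [0, 0, -0.148]}, {"hand": -0.3, "offset": [0, 0, 0], "angular": [0, 0, -0.148]}, {"hand": -0.3, "offset": [0, 0, 0], "angular": [0, 0, -0.148]}, {"hand": -0.3, "offset": [0, 0, 0], "angular": [0, 0, 0]}, {"hand": -0.3, "offset": [0, 0, 0], "angular": [0, 0, 0]}, {"hand": -0.3, "offset": [0, 0, 0], "angular": [0, 0, 0]}]}}

```text
t: 35.92
tool_pos: [0.6078, 0.1895, 0.1998]
tool_rot: [-0.0, 0.642, 0.767, -0.001]
force: [-0.7, -0.5, -0.0]
gripper_width: 0.0605
finger_force: 0.0
```

```bash
cat >> h.py <<'E'
from scipy.optimize import minimize
def rect(s,colour,zlo,zhi,guess,W=.104,L=.2):
    """fit centre/angle of the known rectangle to the coloured points with zlo<z<zhi: outline from the min-area rect of inliers"""
    P=cloud(s);H,S,V=cv2.split(cv2.cvtColor(s['frame'],cv2.COLOR_BGR2HSV))
    m=((H<5)|(H>172))&(S>150) if colour=='red' else (H>103)&(H<127)&(S>110) if colour=='blue' else (S<70)&(V>100)
    Q=P[m&(P[...,2]>zlo)&(P[...,2]<zhi)]; d=np.hypot(*(Q[:,:2]-guess).T); Q=Q[d<.13]
    (cx,cy),(w,h),a=cv2.minAreaRect((Q[:,:2]*1000).astype(np.float32))
    if w<h: w,h,a=h,w,a+90
    a=(a+90)%180-90
    r=np.radians(a);u=np.array([np.cos(r),np.sin(r)]);v=np.array([-u[1],u[0]])
    e=[np.percentile(Q[:,:2]@k,q)*1000 for k in (u,v) for q in (.5,99.5)]
    c=(e[0]+e[1])/2*u+(e[2]+e[3])/2*v
    print(colour,'n',len(Q),'rect',np.round([cx,cy,w,h,a],1),'pct centre',c.round(1),'size',np.round([e[1]-e[0],e[3]-e[2]],1),'zmed',(np.median(Q[:,2])*1000).round(1))
E
python3 - <<'E'
from h import *
s=snap('wrist');cv2.imwrite('pics/w2.png',s['frame'])
rect(s,'blue',.05,.062,(.608,.2))
rect(s,'red',.008,.018,(.467,.36))
go(.4675,.359,.14,82.2,'red lid')
E
```

```text
blue n 3063 rect [608.6 203.3 199.7 103.8 -79. ] pct centre [608.6 203.5] size [198.7 103.1] zmed 55.5
red n 9351 rect [469.4 320.9 212.2  68.    9.3] pct centre [470.  321.8] size [202.9  65.6] zmed 11.6
red lid t 36.0 pos [0.6079 0.1895 0.2001] yaw 10.2 tilt [-0.06 -0.01] w 0.0606 F [0.3 0.4 0.5]
  turn z deg -72.0 share -1.601 | shift units (final axes) [8.11 7.45 3.  ] (cur axes) [ 9.58 -5.41  3.01]
```

View pics/w2.png

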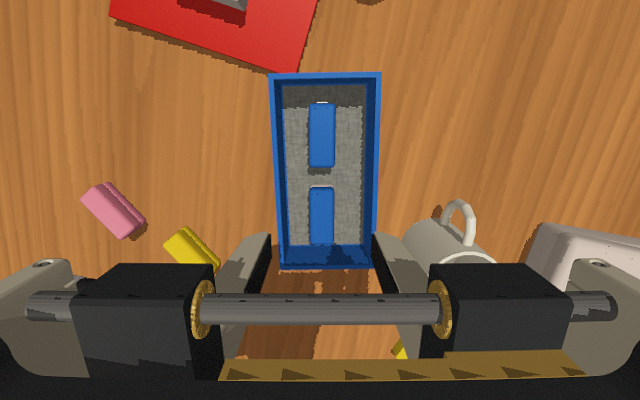

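The wrist view shows both blue cases flat in the blue box at (322,135) and (321,215), with the red lid at the top left. Now to the red lid.

Request:
{"api": "jog_arm", "payload": {"increments": [{"hand": -0.3, "offset": [0.958, -0.541, 0.15], "angular": [0, 0, 0]}, {"hand": -0.3, "offset": [0.958, -0.541, 0.15], "angular": [0, 0, 0]}, {"hand": -0.3, "offset": [0.958, -0.541, 0.15], "angular": [0, 0, 0]}, {"hand": -0.3, "offset": [0.958, -0.541, 0.15], "angular": [0, 0, 0]}, {"hand": -0.3, "offset": [0.958, -0.541, 0.15], "angular": [0, 0, 0]}, {"hand": -0.3, "offset": [0.958, -0.541, 0.15], "angular": [0, 0, 0]}, {"hand": -0.3, "offset": [0.958, -0.541, 0.15], "angular": [0, 0, 0]}, {"hand": -0.3, "offset": [0.958, -0.541, 0.15], "angular": [0, 0, 0]}, {"hand": -0.3, "offset": [0.958, -0.541, 0.15], "angular": [0, 0, 0]}, {"hand": -0.3, "offset": [0.958, -0.541, 0.15], "angular": [0, 0, 0]}]}}

```text
t: 36.8
tool_pos: [0.4666, 0.3593, 0.1706]
tool_rot: [0.0, 0.641, 0.767, 0.0]
force: [0.1, 0.2, 0.0]
gripper_width: 0.0604
finger_force: 0.0
```

Request:
{"api": "jog_arm", "payload": {"increments": [{"hand": -0.3, "offset": [0, 0, 0], "angular": [0, 0, -0.1455]}, {"hand": -0.3, "offset": [0, 0, 0], "angular": [0, 0, -0.1455]}, {"hand": -0.3, "offset": [0, 0, 0], "angular": [0, 0, -0.1455]}, {"hand": -0.3, "offset": [0, 0, 0], "angular": [0, 0, -0.1455]}, {"hand": -0.3, "offset": [0, 0, 0], "angular": [0, 0, -0.1455]}, {"hand": -0.3, "offset": [0, 0, 0], "angular": [0, 0, -0.1455]}, {"hand": -0.3, "offset": [0, 0, 0], "angular": [0, 0, -0.1455]}, {"hand": -0.3, "offset": [0, 0, 0], "angular": [0, 0, -0.1455]}, {"hand": -0.3, "offset": [0, 0, 0], "angular": [0, 0, -0.1455]}, {"hand": -0.3, "offset": [0, 0, 0], "angular": [0, 0, -0.1455]}, {"hand": -0.3, "offset": [0, 0, 0], "angular": [0, 0, -0.1455]}, {"hand": -0.3, "offset": [0, 0, 0], "angular": [0, 0, 0]}]}}

```text
t: 37.8
tool_pos: [0.4673, 0.3585, 0.1707]
tool_rot: [-0.0, 0.065, 0.998, -0.0]
force: [-0.5, -0.6, -0.1]
gripper_width: 0.0605
finger_force: 0.0
```

Request:
{"api": "jog_arm", "payload": {"increments": [{"hand": -0.3, "offset": [0, 0, 0], "angular": [0, 0, 0]}, {"hand": -0.3, "offset": [0, 0, 0], "angular": [0, 0, 0]}]}}

```text
t: 37.97
tool_pos: [0.4673, 0.3585, 0.1708]
tool_rot: [-0.0, 0.069, 0.998, -0.0]
force: [-0.1, -0.3, -0.1]
gripper_width: 0.0605
finger_force: 0.0
```

Run:
```python
from h import *
s=snap('wrist');cv2.imwrite('pics/w3.png',s['frame'])
rect(s,'red',.008,.018,(.467,.36))
rect(s,'fin',.038,.048,(.467,.36))
go(.4675,.359,.038,82.2,'red lid')
```

```text
red n 16661 rect [467.3 360.8 199.8 103.5  -8.2] pct centre [466.5 361. ] size [196.2 102. ] zmed 11.8
fin n 983 rect [466.8 361.1  68.9  13.3  -8. ] pct centre [466.6 361.1] size [68.3 13.2] zmed 41.7
red lid t 38.0 pos [0.4673 0.3585 0.1708] yaw 82.2 tilt [-0. -0.] w 0.0603 F [ 0.5  0.1 -1. ]
  turn z deg -0.0 share -0.001 | shift units (final axes) [-0.    0.02  6.64] (cur axes) [-0.    0.02  6.64]
```

View pics/w3.png

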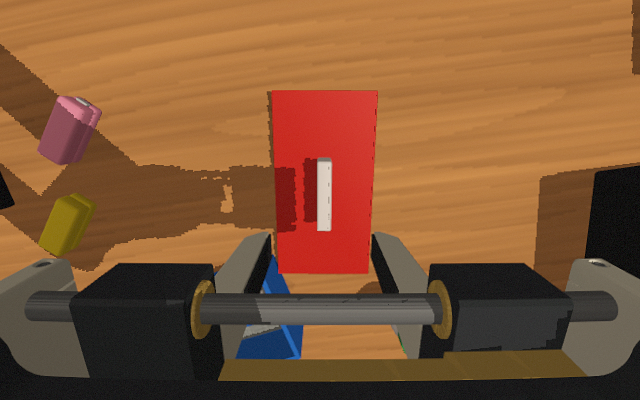

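The wrist view shows the red lid with its fin at (324,195), centred and lined up between the jaws. I descend and grip the fin.

Request:
{"api": "jog_arm", "payload": {"increments": [{"hand": -0.3, "offset": [0.03, 0.11, 0.8], "angular": [0, 0, 0]}, {"hand": -0.3, "offset": [0, 0, 1], "angular": [0, 0, 0]}, {"hand": -0.3, "offset": [0, 0, 1], "angular": [0, 0, 0]}, {"hand": -0.3, "offset": [0, 0, 1], "angular": [0, 0, 0]}, {"hand": -0.3, "offset": [0, 0, 1], "angular": [0, 0, 0]}, {"hand": -0.3, "offset": [0, 0, 1], "angular": [0, 0, 0]}, {"hand": -0.3, "offset": [0, 0, 0.6], "angular": [0, 0, 0]}, {"hand": -0.3, "offset": [0, 0, 0.35], "angular": [0, 0, 0]}, {"hand": -0.3, "offset": [0, 0, 0], "angular": [0, 0, 0]}, {"hand": -0.3, "offset": [0, 0, 0], "angular": [0, 0, 0]}], "grip_force": 50}}

```text
t: 38.85
tool_pos: [0.4673, 0.361, 0.0363]
tool_rot: [0.0, 0.067, 0.998, 0.0]
force: [0.1, 0.1, -0.7]
gripper_width: 0.0602
finger_force: 0.0
```

Request:
{"api": "jog_arm", "payload": {"increments": [{"hand": 1, "offset": [0, 0, 0], "angular": [0, 0, 0]}, {"hand": 1, "offset": [0, 0, 0], "angular": [0, 0, 0]}, {"hand": 1, "offset": [0, 0, 0], "angular": [0, 0, 0]}, {"hand": 1, "offset": [0, 0, 0], "angular": [0, 0, 0]}, {"hand": 1, "offset": [0, 0, 0], "angular": [0, 0, 0]}, {"hand": 1, "offset": [0, 0, 0], "angular": [0, 0, 0]}, {"hand": 1, "offset": [0, 0, 0], "angular": [0, 0, 0]}]}}

```text
t: 39.43
tool_pos: [0.4671, 0.3608, 0.0359]
tool_rot: [0.0, 0.066, 0.998, 0.0]
force: [-0.9, -0.2, 0.4]
gripper_width: 0.0186
finger_force: 0.0
```

Run:
```python
from h import *
go(.6056,-.2064,.16,.5,'red lid gripped')
s=snap('wrist');rect(s,'red',.008,.018,(.467,.36));rect(s,'fin',.038,.048,(.467,.36))
```

```text
red lid gripped t 39.4 pos [0.4671 0.3608 0.0359] yaw 82.4 tilt [0.01 0.  ] w 0.0186 F [-0.9 -0.2  0.4]
  turn z deg 81.9 share 1.82 | shift units (final axes) [-28.42   6.68  -6.2 ] (cur axes) [-10.62 -27.19  -6.2 ]
red n 31797 rect [462.2 361.7 189.8 104.   -8. ] pct centre [461.1 361.9] size [186.1 102.1] zmed 11.7
fin n 2780 rect [458.2 362.2  48.4  39.4  27.6] pct centre [457.3 362. ] size [45.2 38. ] zmed 41.6
```

Request:
{"api": "jog_arm", "payload": {"increments": [{"hand": 1, "offset": [0, 0, 0], "angular": [0, 0, 0]}, {"hand": 1, "offset": [0, 0, 0], "angular": [0, 0, 0]}, {"hand": 1, "offset": [0, 0, -0.5], "angular": [0, 0, 0]}, {"hand": 1, "offset": [0, 0, -0.8], "angular": [0, 0, 0]}, {"hand": 1, "offset": [0, 0, -0.9], "angular": [0, 0, 0]}, {"hand": 1, "offset": [0, 0, -0.9], "angular": [0, 0, 0]}, {"hand": 1, "offset": [0, 0, -0.9], "angular": [0, 0, 0]}, {"hand": 1, "offset": [0, 0, -0.8], "angular": [0, 0, 0]}, {"hand": 1, "offset": [0, 0, -0.7], "angular": [0, 0, 0]}, {"hand": 1, "offset": [0, 0, -0.5], "angular": [0, 0, 0]}, {"hand": 1, "offset": [0, 0, 0], "angular": [0, 0, 0]}]}}

```text
t: 40.4
tool_pos: [0.4683, 0.3616, 0.159]
tool_rot: [0.002, 0.066, 0.998, 0.001]
force: [0.6, 0.2, -1.3]
gripper_width: 0.0136
finger_force: 50.0
```

Request:
{"api": "jog_arm", "payload": {"increments": [{"hand": 1, "offset": [0, 0, 0], "angular": [0, 0, 0.08]}, {"hand": 1, "offset": [0, 0, 0], "angular": [0, 0, 0.13]}, {"hand": 1, "offset": [0, 0, 0], "angular": [0, 0, 0.14]}, {"hand": 1, "offset": [0, 0, 0], "angular": [0, 0, 0.14]}, {"hand": 1, "offset": [0, 0, 0], "angular": [0, 0, 0.14]}, {"hand": 1, "offset": [0, 0, 0], "angular": [0, 0, 0.14]}, {"hand": 1, "offset": [0, 0, 0], "angular": [0, 0, 0.14]}, {"hand": 1, "offset": [0, 0, 0], "angular": [0, 0, 0.14]}, {"hand": 1, "offset": [0, 0, 0], "angular": [0, 0, 0.14]}, {"hand": 1, "offset": [0, 0, 0], "angular": [0, 0, 0.14]}, {"hand": 1, "offset": [0, 0, 0], "angular": [0, 0, 0.14]}, {"hand": 1, "offset": [0, 0, 0], "angular": [0, 0, 0.14]}]}}

```text
t: 41.4
tool_pos: [0.4665, 0.3604, 0.1546]
tool_rot: [-0.0, 0.645, 0.764, -0.001]
force: [-0.2, -0.0, -1.9]
gripper_width: 0.0137
finger_force: 50.0
```

Request:
{"api": "jog_arm", "payload": {"increments": [{"hand": 1, "offset": [0, 0, 0], "angular": [0, 0, 0.14]}, {"hand": 1, "offset": [0, 0, 0], "angular": [0, 0, 0.07]}, {"hand": 1, "offset": [0, 0, 0], "angular": [0, 0, 0]}, {"hand": 1, "offset": [0, 0, 0], "angular": [0, 0, 0]}]}}

```text
t: 41.73
tool_pos: [0.4666, 0.3605, 0.1549]
tool_rot: [-0.0, 0.703, 0.711, -0.001]
force: [-0.3, -0.5, -1.2]
gripper_width: 0.0136
finger_force: 50.0
```

Run:
```python
from h import *
go(.6056,-.2064,.16,.5,'red lid held')
s=snap('wrist');cv2.imwrite('pics/w4.png',s['frame']);rect(s,'red',.1,.2,(.467,.36));
```

```text
red lid held t 41.7 pos [0.4666 0.3605 0.1549] yaw 0.6 tilt [-0.07 -0.05] w 0.0136 F [-0.3 -0.5 -1.2]
  turn z deg 0.1 share 0.002 | shift units (final axes) [-28.4    6.7   -0.24] (cur axes) [-28.42   6.65  -0.24]
red n 31365 rect [465.4 363.5 189.9 103.9 -89.3] pct centre [465.3 365.3] size [185.6 102. ] zmed 130.7
```

View pics/w4.png

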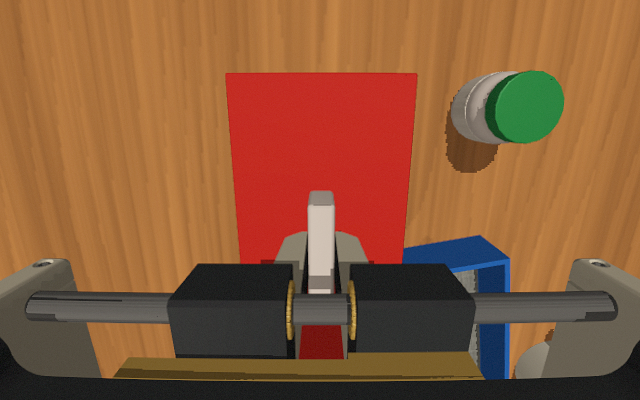

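The red lid is held squarely by its fin at (321,230). I carry it over the red box.

Request:
{"api": "jog_arm", "payload": {"increments": [{"hand": 1, "offset": [-0.4, 0.1, -0.1], "angular": [0, 0, 0]}, {"hand": 1, "offset": [-0.8, 0.2, -0.1], "angular": [0, 0, 0]}, {"hand": 1, "offset": [-0.98, 0.23, 0], "angular": [0, 0, 0]}, {"hand": 1, "offset": [-0.98, 0.23, 0], "angular": [0, 0, 0]}, {"hand": 1, "offset": [-0.98, 0.23, 0], "angular": [0, 0, 0]}, {"hand": 1, "offset": [-0.98, 0.23, 0], "angular": [0, 0, 0]}, {"hand": 1, "offset": [-0.98, 0.23, 0], "angular": [0, 0, 0]}, {"hand": 1, "offset": [-0.98, 0.23, 0], "angular": [0, 0, 0]}, {"hand": 1, "offset": [-0.98, 0.23, 0], "angular": [0, 0, 0]}, {"hand": 1, "offset": [-0.98, 0.23, 0], "angular": [0, 0, 0]}, {"hand": 1, "offset": [-0.98, 0.23, 0], "angular": [0, 0, 0]}, {"hand": 1, "offset": [-0.98, 0.23, 0], "angular": [0, 0, 0]}]}}

```text
t: 42.78
tool_pos: [0.521, 0.1397, 0.16]
tool_rot: [0.0, 0.704, 0.711, 0.0]
force: [-0.5, 0.4, -0.9]
gripper_width: 0.0138
finger_force: 50.0
```

Request:
{"api": "jog_arm", "payload": {"increments": [{"hand": 1, "offset": [-0.98, 0.23, 0], "angular": [0, 0, 0]}, {"hand": 1, "offset": [-0.98, 0.23, 0], "angular": [0, 0, 0]}, {"hand": 1, "offset": [-0.98, 0.23, 0], "angular": [0, 0, 0]}, {"hand": 1, "offset": [-0.98, 0.23, 0], "angular": [0, 0, 0]}, {"hand": 1, "offset": [-0.98, 0.23, 0], "angular": [0, 0, 0]}, {"hand": 1, "offset": [-0.98, 0.23, 0], "angular": [0, 0, 0]}, {"hand": 1, "offset": [-0.98, 0.23, 0], "angular": [0, 0, 0]}, {"hand": 1, "offset": [-0.98, 0.23, 0], "angular": [0, 0, 0]}, {"hand": 1, "offset": [-0.98, 0.23, 0], "angular": [0, 0, 0]}, {"hand": 1, "offset": [-0.98, 0.23, 0], "angular": [0, 0, 0]}, {"hand": 1, "offset": [-0.98, 0.23, 0], "angular": [0, 0, 0]}, {"hand": 1, "offset": [-0.98, 0.23, 0], "angular": [0, 0, 0]}]}}

```text
t: 43.78
tool_pos: [0.5779, -0.095, 0.1599]
tool_rot: [0.0, 0.704, 0.711, -0.0]
force: [0.4, 0.1, -1.9]
gripper_width: 0.0138
finger_force: 50.0
```

Request:
{"api": "jog_arm", "payload": {"increments": [{"hand": 1, "offset": [-0.98, 0.23, 0], "angular": [0, 0, 0]}, {"hand": 1, "offset": [-0.98, 0.23, 0], "angular": [0, 0, 0]}, {"hand": 1, "offset": [-0.98, 0.23, 0], "angular": [0, 0, 0]}, {"hand": 1, "offset": [-0.98, 0.23, 0], "angular": [0, 0, 0]}, {"hand": 1, "offset": [-0.9, 0.15, 0], "angular": [0, 0, 0]}, {"hand": 1, "offset": [-0.5, 0.1, 0], "angular": [0, 0, 0]}, {"hand": 1, "offset": [0, 0, 0], "angular": [0, 0, 0]}, {"hand": 1, "offset": [0, 0, 0], "angular": [0, 0, 0]}, {"hand": 1, "offset": [0, 0, 0], "angular": [0, 0, 0]}]}}

```text
t: 44.53
tool_pos: [0.6021, -0.1988, 0.1597]
tool_rot: [-0.0, 0.704, 0.71, 0.0]
force: [0.5, -0.0, -0.6]
gripper_width: 0.0137
finger_force: 50.0
```

Run:
```python
from h import *
go(.6058,-.2058,.105,.5,'red lid held')
s=snap('side');rect(s,'red',.115,.145,(.606,-.206));rect(s,'red',.04,.062,(.606,-.206))
s=snap('top');rect(s,'red',.115,.145,(.606,-.206))
s=snap('wrist');rect(s,'red',.1,.145,(.606,-.206))
```

```text
red lid held t 44.5 pos [ 0.6021 -0.1988  0.1597] yaw 0.5 tilt [-0.02  0.03] w 0.0137 F [ 0.5 -0.  -0.6]
  turn z deg 0.0 share 0.0 | shift units (final axes) [-0.35  0.18  2.73] (cur axes) [-0.35  0.18  2.73]
red n 2271 rect [ 601.5 -201.   200.5  106.2  -89.5] pct centre [ 601.4 -203. ] size [195.  103.4] zmed 136.7
red n 870 rect [ 640.4 -205.9  202.8  174.   -89.9] pct centre [ 606.1 -206.9] size [199.9 104.9] zmed 52.8
red n 780 rect [ 601.6 -199.9  198.1  102.4  -89.8] pct centre [ 601.7 -197.7] size [193.1 101.8] zmed 137.5
red n 31334 rect [ 601.  -195.4  189.6  103.9  -89.4] pct centre [ 601.  -193.7] size [185.4 102. ] zmed 135.7
```

Request:
{"api": "jog_arm", "payload": {"increments": [{"hand": 1, "offset": [-0.2, 0.1, 0], "angular": [0, 0, 0]}, {"hand": 1, "offset": [-0.125, 0.115, 0], "angular": [0, 0, 0]}, {"hand": 1, "offset": [0, 0, 0.5], "angular": [0, 0, 0]}, {"hand": 1, "offset": [0, 0, 0.6], "angular": [0, 0, 0]}, {"hand": 1, "offset": [0, 0, 0.6], "angular": [0, 0, 0]}, {"hand": 1, "offset": [0, 0, 0.5], "angular": [0, 0, 0]}, {"hand": 1, "offset": [0, 0, 0.4], "angular": [0, 0, 0]}, {"hand": 1, "offset": [0, 0, 0.2], "angular": [0, 0, 0]}, {"hand": 1, "offset": [0, 0, 0], "angular": [0, 0, 0]}, {"hand": 1, "offset": [0, 0, 0], "angular": [0, 0, 0]}]}}

```text
t: 45.52
tool_pos: [0.6067, -0.2061, 0.1036]
tool_rot: [-0.0, 0.704, 0.71, -0.0]
force: [0.2, 0.2, -2.0]
gripper_width: 0.0135
finger_force: 50.0
```

Run:
```python
from h import *
go(.6063,-.2053,.086,.5,'red lid held')
s=snap('side');rect(s,'red',.065,.09,(.606,-.206));rect(s,'red',.045,.057,(.606,-.206))
s=snap('top');rect(s,'red',.065,.09,(.606,-.206))
```

```text
red lid held t 45.5 pos [ 0.6067 -0.2061  0.1036] yaw 0.5 tilt [-0.02  0.01] w 0.0135 F [ 0.2  0.2 -2. ]
  turn z deg -0.0 share -0.0 | shift units (final axes) [ 0.04 -0.02  0.88] (cur axes) [ 0.04 -0.02  0.88]
red n 2167 rect [ 605.8 -208.2  202.   104.8  -89.5] pct centre [ 605.2 -210.1] size [195.8 102.3] zmed 80.6
red n 423 rect [ 604.  -204.6  205.3  102.4  -88.9] pct centre [ 603.8 -207.8] size [198.3 101.5] zmed 53.1
red n 700 rect [ 607.2 -206.   194.5  103.   -89.7] pct centre [ 606.9 -204.9] size [190.7 102. ] zmed 82.1
```

Request:
{"api": "jog_arm", "payload": {"increments": [{"hand": 1, "offset": [0.04, -0.02, 0], "angular": [0, 0, 0]}, {"hand": 1, "offset": [0, 0, 0.2], "angular": [0, 0, 0]}, {"hand": 1, "offset": [0, 0, 0.2], "angular": [0, 0, 0]}, {"hand": 1, "offset": [0, 0, 0.15], "angular": [0, 0, 0]}, {"hand": 1, "offset": [0, 0, 0.15], "angular": [0, 0, 0]}, {"hand": 1, "offset": [0, 0, 0], "angular": [0, 0, 0]}, {"hand": 1, "offset": [0, 0, 0], "angular": [0, 0, 0]}]}}

```text
t: 46.2
tool_pos: [0.6061, -0.2052, 0.0893]
tool_rot: [-0.0, 0.704, 0.71, -0.0]
force: [0.5, -0.2, -1.3]
gripper_width: 0.0137
finger_force: 50.0
```

Request:
{"api": "jog_arm", "payload": {"increments": [{"hand": 1, "offset": [0, 0, 0.1], "angular": [0, 0, 0]}, {"hand": 1, "offset": [0, 0, 0], "angular": [0, 0, 0]}, {"hand": 1, "offset": [0, 0, 0], "angular": [0, 0, 0]}]}}

```text
t: 46.45
tool_pos: [0.6064, -0.2053, 0.0878]
tool_rot: [-0.0, 0.704, 0.71, 0.0]
force: [-1.1, 0.6, -0.3]
gripper_width: 0.014
finger_force: 50.0
```

The rim is inside the box with no contact force. I lower the last 2 mm and release.

Request:
{"api": "jog_arm", "payload": {"increments": [{"hand": 1, "offset": [0, 0, 0.08], "angular": [0, 0, 0]}, {"hand": 1, "offset": [0, 0, 0], "angular": [0, 0, 0]}, {"hand": 0.4, "offset": [0, 0, 0], "angular": [0, 0, 0]}, {"hand": 0.4, "offset": [0, 0, 0], "angular": [0, 0, 0]}, {"hand": 0.4, "offset": [0, 0, 0], "angular": [0, 0, 0]}, {"hand": 0.4, "offset": [0, 0, 0], "angular": [0, 0, 0]}, {"hand": 0.4, "offset": [0, 0, 0], "angular": [0, 0, 0]}]}}

```text
t: 47.03
tool_pos: [0.6065, -0.2054, 0.0864]
tool_rot: [0.0, 0.704, 0.71, 0.0]
force: [0.6, -0.6, 0.1]
gripper_width: 0.0278
finger_force: 0.0
```

Request:
{"api": "jog_arm", "payload": {"increments": [{"hand": 0.4, "offset": [0, 0, -0.5], "angular": [0, 0, 0]}, {"hand": 0.4, "offset": [0, 0, -0.8], "angular": [0, 0, 0]}, {"hand": 0.4, "offset": [0, 0, -0.9], "angular": [0, 0, 0]}, {"hand": -0.3, "offset": [0, 0, -0.9], "angular": [0, 0, 0]}, {"hand": -0.3, "offset": [0, 0, -0.9], "angular": [0, 0, 0]}, {"hand": -0.3, "offset": [0, 0, -0.5], "angular": [0, 0, 0]}, {"hand": -0.3, "offset": [0, 0, 0], "angular": [0, 0, 0]}, {"hand": -0.3, "offset": [0, 0, 0], "angular": [0, 0, 0]}]}}

```text
t: 47.7
tool_pos: [0.6068, -0.2055, 0.177]
tool_rot: [0.001, 0.704, 0.71, 0.0]
force: [-0.6, -0.0, -0.1]
gripper_width: 0.0565
finger_force: 0.0
```

Run:
```python
from h import *
s=snap('wrist');rect(s,'red',.055,.075,(.606,-.206));rect(s,'blue',.008,.018,(.444,-.372))
s=snap('side');rect(s,'red',.055,.072,(.606,-.206))
P=cloud(s)
s=snap('top');rect(s,'blue',.008,.022,(.444,-.372))
go(.4438,-.372,.165,103.5,'blue lid')
```

```text
red n 21343 rect [ 639.4 -204.5  197.   171.7  -89.4] pct centre [ 605.2 -204.5] size [193.8 101.6] zmed 61.7
blue n 338 rect [ 520.1 -350.8  104.4   40.6  -75.3] pct centre [ 520.2 -351. ] size [103.8  40.2] zmed 11.7
red n 2594 rect [ 606.1 -207.9  201.3  105.6  -89.8] pct centre [ 605.1 -208.1] size [198.1 102.7] zmed 62.9
blue n 1406 rect [ 444.6 -370.3  196.7  103.9   14. ] pct centre [ 444.5 -370.7] size [193.6 101.8] zmed 13.8
blue lid t 47.9 pos [ 0.6055 -0.205   0.1745] yaw 0.5 tilt [-0.14  0.06] w 0.06 F [ 0.2 -0.8  0.1]
  turn z deg 77.0 share 1.711 | shift units (final axes) [-9.81  6.23  0.45] (cur axes) [-8.28 -8.15  0.49]
```

The red lid is home, with its plate top at 62 mm as expected. Now the blue lid.

Request:
{"api": "jog_arm", "payload": {"increments": [{"hand": -0.3, "offset": [-0.92, -0.906, 0], "angular": [0, 0, 0]}, {"hand": -0.3, "offset": [-0.92, -0.906, 0], "angular": [0, 0, 0]}, {"hand": -0.3, "offset": [-0.92, -0.906, 0], "angular": [0, 0, 0]}, {"hand": -0.3, "offset": [-0.92, -0.906, 0], "angular": [0, 0, 0]}, {"hand": -0.3, "offset": [-0.92, -0.906, 0], "angular": [0, 0, 0]}, {"hand": -0.3, "offset": [-0.92, -0.906, 0], "angular": [0, 0, 0]}, {"hand": -0.3, "offset": [-0.92, -0.906, 0], "angular": [0, 0, 0]}, {"hand": -0.3, "offset": [-0.92, -0.906, 0], "angular": [0, 0, 0]}, {"hand": -0.3, "offset": [-0.92, -0.906, 0], "angular": [0, 0, 0]}, {"hand": -0.3, "offset": [0, 0, 0], "angular": [0, 0, 0.1426]}, {"hand": -0.3, "offset": [0, 0, 0], "angular": [0, 0, 0.1426]}, {"hand": -0.3, "offset": [0, 0, 0], "angular": [0, 0, 0.1426]}]}}

```text
t: 48.85
tool_pos: [0.4436, -0.3723, 0.1747]
tool_rot: [-0.001, 0.815, 0.58, -0.0]
force: [0.5, 0.4, -0.0]
gripper_width: 0.0602
finger_force: 0.0
```

Request:
{"api": "jog_arm", "payload": {"increments": [{"hand": -0.3, "offset": [0, 0, 0], "angular": [0, 0, 0.1426]}, {"hand": -0.3, "offset": [0, 0, 0], "angular": [0, 0, 0.1426]}, {"hand": -0.3, "offset": [0, 0, 0], "angular": [0, 0, 0.1426]}, {"hand": -0.3, "offset": [0, 0, 0], "angular": [0, 0, 0.1426]}, {"hand": -0.3, "offset": [0, 0, 0], "angular": [0, 0, 0.1426]}, {"hand": -0.3, "offset": [0, 0, 0], "angular": [0, 0, 0.1426]}, {"hand": -0.3, "offset": [0, 0, 0], "angular": [0, 0, 0.1426]}, {"hand": -0.3, "offset": [0, 0, 0], "angular": [0, 0, 0.1426]}, {"hand": -0.3, "offset": [0, 0, 0], "angular": [0, 0, 0.1426]}, {"hand": -0.3, "offset": [0, 0, 0], "angular": [0, 0, 0]}, {"hand": -0.3, "offset": [0, 0, 0], "angular": [0, 0, 0]}, {"hand": -0.3, "offset": [0, 0, 0], "angular": [0, 0, 0]}]}}

```text
t: 49.85
tool_pos: [0.4444, -0.372, 0.1755]
tool_rot: [-0.0, 0.993, 0.119, -0.0]
force: [0.2, -0.5, 0.1]
gripper_width: 0.0605
finger_force: 0.0
```

Run:
```python
from h import *
s=snap('wrist')
rect(s,'blue',.008,.018,(.444,-.372))
rect(s,'fin',.038,.048,(.444,-.372))
go(.4438,-.372,.035,103.5,'blue lid')
```

```text
blue n 16238 rect [ 443.  -370.5  198.5  103.5   13.6] pct centre [ 443.6 -370.2] size [196.5 101.9] zmed 11.7
fin n 954 rect [ 443.2 -369.8   68.9   13.1   14. ] pct centre [ 443.4 -369.8] size [68.2 13. ] zmed 41.7
blue lid t 49.9 pos [ 0.4445 -0.3721  0.1757] yaw -76.3 tilt [-0.04  0.04] w 0.0606 F [0.5 0.5 0.3]
  turn z deg 0.2 share 0.004 | shift units (final axes) [-0.03 -0.01  7.03] (cur axes) [-0.03 -0.01  7.03]
```

Request:
{"api": "jog_arm", "payload": {"increments": [{"hand": -0.3, "offset": [-0.03, -0.11, 0.9], "angular": [0, 0, 0]}, {"hand": -0.3, "offset": [0, 0, 1], "angular": [0, 0, 0]}, {"hand": -0.3, "offset": [0, 0, 1], "angular": [0, 0, 0]}, {"hand": -0.3, "offset": [0, 0, 1], "angular": [0, 0, 0]}, {"hand": -0.3, "offset": [0, 0, 1], "angular": [0, 0, 0]}, {"hand": -0.3, "offset": [0, 0, 1], "angular": [0, 0, 0]}, {"hand": -0.3, "offset": [0, 0, 0.75], "angular": [0, 0, 0]}, {"hand": -0.3, "offset": [0, 0, 0.35], "angular": [0, 0, 0]}, {"hand": -0.3, "offset": [0, 0, 0], "angular": [0, 0, 0]}, {"hand": -0.3, "offset": [0, 0, 0], "angular": [0, 0, 0]}]}}

```text
t: 50.73
tool_pos: [0.4436, -0.3703, 0.0364]
tool_rot: [-0.0, 0.993, 0.118, -0.0]
force: [-0.0, 0.0, 0.4]
gripper_width: 0.0606
finger_force: 0.0
```

Request:
{"api": "jog_arm", "payload": {"increments": [{"hand": 1, "offset": [0, 0, 0], "angular": [0, 0, 0]}, {"hand": 1, "offset": [0, 0, 0], "angular": [0, 0, 0]}, {"hand": 1, "offset": [0, 0, 0], "angular": [0, 0, 0]}, {"hand": 1, "offset": [0, 0, 0], "angular": [0, 0, 0]}, {"hand": 1, "offset": [0, 0, 0], "angular": [0, 0, 0]}, {"hand": 1, "offset": [0, 0, 0], "angular": [0, 0, 0]}, {"hand": 1, "offset": [0, 0, 0], "angular": [0, 0, 0]}, {"hand": 1, "offset": [0, 0, 0], "angular": [0, 0, 0]}, {"hand": 1, "offset": [0, 0, 0], "angular": [0, 0, 0]}, {"hand": 1, "offset": [0, 0, 0], "angular": [0, 0, 0]}], "grip_force": 50}}

```text
t: 51.57
tool_pos: [0.4436, -0.3703, 0.0363]
tool_rot: [-0.0, 0.993, 0.117, -0.0]
force: [-0.4, 1.2, 0.9]
gripper_width: 0.0139
finger_force: 50.0
```

Request:
{"api": "jog_arm", "payload": {"increments": [{"hand": 1, "offset": [0, 0, -0.5], "angular": [0, 0, 0]}, {"hand": 1, "offset": [0, 0, -0.8], "angular": [0, 0, 0]}, {"hand": 1, "offset": [0, 0, -0.9], "angular": [0, 0, 0]}, {"hand": 1, "offset": [0, 0, -0.9], "angular": [0, 0, 0]}, {"hand": 1, "offset": [0, 0, -0.9], "angular": [0, 0, 0]}, {"hand": 1, "offset": [0, 0, -0.9], "angular": [0, 0, 0]}, {"hand": 1, "offset": [0, 0, -0.8], "angular": [0, 0, 0]}, {"hand": 1, "offset": [0, 0, -0.5], "angular": [0, 0, 0]}, {"hand": 1, "offset": [0, 0, 0], "angular": [0, 0, 0]}, {"hand": 1, "offset": [0, 0, 0], "angular": [0, 0, 0]}]}}

```text
t: 52.4
tool_pos: [0.4438, -0.3705, 0.1606]
tool_rot: [0.0, 0.993, 0.117, 0.0]
force: [-0.4, -0.5, -1.9]
gripper_width: 0.0133
finger_force: 50.0
```

Run:
```python
from h import *
go(.6085,.2025,.16,10.9,'blue lid held')
s=snap('side');rect(s,'blue',.045,.062,(.608,.2));
s=snap('top');rect(s,'blue',.045,.068,(.608,.2));
print(robot.get_state()['qpos'].round(2))
```

```text
blue lid held t 52.4 pos [ 0.4438 -0.3705  0.1606] yaw -76.5 tilt [ 0.04 -0.04] w 0.0133 F [-0.4 -0.5 -1.9]
  turn z deg -87.4 share -1.943 | shift units (final axes) [26.57 13.5   0.06] (cur axes) [ 1.469e+01 -2.594e+01  2.000e-02]
blue n 420 rect [608.1 201.8 201.8 104.8 -78.2] pct centre [608.1 202.1] size [200.1 104.2] zmed 53.3
blue n 325 rect [609.9 201.6 199.  104.5 -78.9] pct centre [610.4 201.4] size [198.3 103.5] zmed 55.5
[-0.78  0.12  1.64 -0.    1.38  0.55]
```

Request:
{"api": "jog_arm", "payload": {"increments": [{"hand": 1, "offset": [0, 0, 0], "angular": [0, 0, -0.08]}, {"hand": 1, "offset": [0, 0, 0], "angular": [0, 0, -0.149]}, {"hand": 1, "offset": [0, 0, 0], "angular": [0, 0, -0.149]}, {"hand": 1, "offset": [0, 0, 0], "angular": [0, 0, -0.149]}, {"hand": 1, "offset": [0, 0, 0], "angular": [0, 0, -0.149]}, {"hand": 1, "offset": [0, 0, 0], "angular": [0, 0, -0.149]}, {"hand": 1, "offset": [0, 0, 0], "angular": [0, 0, -0.149]}, {"hand": 1, "offset": [0, 0, 0], "angular": [0, 0, -0.149]}, {"hand": 1, "offset": [0, 0, 0], "angular": [0, 0, -0.149]}, {"hand": 1, "offset": [0, 0, 0], "angular": [0, 0, -0.149]}, {"hand": 1, "offset": [0, 0, 0], "angular": [0, 0, -0.149]}, {"hand": 1, "offset": [0, 0, 0], "angular": [0, 0, -0.149]}]}}

```text
t: 53.5
tool_pos: [0.4429, -0.3696, 0.1583]
tool_rot: [-0.001, 0.7, 0.714, 0.0]
force: [-0.4, -0.6, -1.5]
gripper_width: 0.0138
finger_force: 50.0
```

Request:
{"api": "jog_arm", "payload": {"increments": [{"hand": 1, "offset": [0, 0, 0], "angular": [0, 0, -0.149]}, {"hand": 1, "offset": [0, 0, 0], "angular": [0, 0, -0.075]}, {"hand": 1, "offset": [0, 0, 0], "angular": [0, 0, 0]}, {"hand": 1, "offset": [0, 0, 0], "angular": [0, 0, 0]}]}}

```text
t: 53.83
tool_pos: [0.4431, -0.3698, 0.1589]
tool_rot: [-0.001, 0.638, 0.77, 0.0]
force: [0.8, -0.1, -1.1]
gripper_width: 0.0135
finger_force: 50.0
```

Run:
```python
from h import *
go(.6085,.2035,.16,11.1,'blue lid held')
```

```text
blue lid held t 53.8 pos [ 0.4431 -0.3698  0.1589] yaw 10.8 tilt [-0.09  0.09] w 0.0135 F [ 0.8 -0.1 -1.1]
  turn z deg -0.3 share -0.007 | shift units (final axes) [26.54 13.64 -0.03] (cur axes) [ 2.661e+01  1.349e+01 -2.000e-02]
```

Request:
{"api": "jog_arm", "payload": {"increments": [{"hand": 1, "offset": [0.5, 0.25, 0], "angular": [0, 0, 0]}, {"hand": 1, "offset": [0.985, 0.5, 0], "angular": [0, 0, 0]}, {"hand": 1, "offset": [0.985, 0.5, 0], "angular": [0, 0, 0]}, {"hand": 1, "offset": [0.985, 0.5, 0], "angular": [0, 0, 0]}, {"hand": 1, "offset": [0.985, 0.5, 0], "angular": [0, 0, 0]}, {"hand": 1, "offset": [0.985, 0.5, 0], "angular": [0, 0, 0]}, {"hand": 1, "offset": [0.985, 0.5, 0], "angular": [0, 0, 0]}, {"hand": 1, "offset": [0.985, 0.5, 0], "angular": [0, 0, 0]}, {"hand": 1, "offset": [0.985, 0.5, 0], "angular": [0, 0, 0]}, {"hand": 1, "offset": [0.985, 0.5, 0], "angular": [0, 0, 0]}, {"hand": 1, "offset": [0.985, 0.5, 0], "angular": [0, 0, 0]}, {"hand": 1, "offset": [0.985, 0.5, 0], "angular": [0, 0, 0]}]}}

```text
t: 54.83
tool_pos: [0.5135, -0.124, 0.16]
tool_rot: [-0.0, 0.637, 0.771, 0.0]
force: [0.1, 0.1, -2.1]
gripper_width: 0.0138
finger_force: 50.0
```

Request:
{"api": "jog_arm", "payload": {"increments": [{"hand": 1, "offset": [0.985, 0.5, 0], "angular": [0, 0, 0]}, {"hand": 1, "offset": [0.985, 0.5, 0], "angular": [0, 0, 0]}, {"hand": 1, "offset": [0.985, 0.5, 0], "angular": [0, 0, 0]}, {"hand": 1, "offset": [0.985, 0.5, 0], "angular": [0, 0, 0]}, {"hand": 1, "offset": [0.985, 0.5, 0], "angular": [0, 0, 0]}, {"hand": 1, "offset": [0.985, 0.5, 0], "angular": [0, 0, 0]}, {"hand": 1, "offset": [0.985, 0.5, 0], "angular": [0, 0, 0]}, {"hand": 1, "offset": [0.985, 0.5, 0], "angular": [0, 0, 0]}, {"hand": 1, "offset": [0.985, 0.5, 0], "angular": [0, 0, 0]}, {"hand": 1, "offset": [0.985, 0.5, 0], "angular": [0, 0, 0]}, {"hand": 1, "offset": [0.985, 0.5, 0], "angular": [0, 0, 0]}, {"hand": 1, "offset": [0.985, 0.5, 0], "angular": [0, 0, 0]}]}}

```text
t: 55.83
tool_pos: [0.5861, 0.1308, 0.1599]
tool_rot: [-0.0, 0.637, 0.771, -0.0]
force: [0.3, 0.5, -0.8]
gripper_width: 0.0136
finger_force: 50.0
```

Request:
{"api": "jog_arm", "payload": {"increments": [{"hand": 1, "offset": [0.985, 0.5, 0], "angular": [0, 0, 0]}, {"hand": 1, "offset": [0.985, 0.5, 0], "angular": [0, 0, 0]}, {"hand": 1, "offset": [0.985, 0.5, 0], "angular": [0, 0, 0]}, {"hand": 1, "offset": [0.5, 0.25, 0], "angular": [0, 0, 0]}, {"hand": 1, "offset": [0, 0, 0], "angular": [0, 0, -0.006]}, {"hand": 1, "offset": [0, 0, 0], "angular": [0, 0, 0]}, {"hand": 1, "offset": [0, 0, 0], "angular": [0, 0, 0]}]}}

```text
t: 56.42
tool_pos: [0.6075, 0.2026, 0.1599]
tool_rot: [-0.0, 0.635, 0.772, -0.0]
force: [0.5, 0.0, -1.0]
gripper_width: 0.0136
finger_force: 50.0
```

Run:
```python
from h import *
go(.6085,.2035,.105,11.1,'blue lid held')
for n in ('side','top','wrist'):
    s=snap(n);rect(s,'blue',.11,.147,(.608,.202))
```

```text
blue lid held t 56.4 pos [0.6075 0.2026 0.1599] yaw 11.2 tilt [-0.04 -0.04] w 0.0136 F [ 0.5  0.  -1. ]
  turn z deg 0.1 share 0.001 | shift units (final axes) [0.04 0.06 2.75] (cur axes) [0.04 0.06 2.75]
blue n 1025 rect [604.5 202.6 204.  104.3 -78.2] pct centre [605.  200.7] size [197.9 102.4] zmed 137.0
blue n 1133 rect [607.9 201.4 199.4 104.1 -79.1] pct centre [607.  200.7] size [197.3 100.6] zmed 136.9
blue n 31907 rect [605.9 205.8 193.2 103.9 -78.6] pct centre [605.5 207.9] size [187.8 102. ] zmed 135.6
```

Request:
{"api": "jog_arm", "payload": {"increments": [{"hand": 1, "offset": [0, 0.11, 0], "angular": [0, 0, 0]}, {"hand": 1, "offset": [0, 0, 0.4], "angular": [0, 0, 0]}, {"hand": 1, "offset": [0, 0, 0.6], "angular": [0, 0, 0]}, {"hand": 1, "offset": [0, 0, 0.6], "angular": [0, 0, 0]}, {"hand": 1, "offset": [0, 0, 0.6], "angular": [0, 0, 0]}, {"hand": 1, "offset": [0, 0, 0.4], "angular": [0, 0, 0]}, {"hand": 1, "offset": [0, 0, 0.2], "angular": [0, 0, 0]}, {"hand": 1, "offset": [0, 0, 0], "angular": [0, 0, 0]}, {"hand": 1, "offset": [0, 0, 0], "angular": [0, 0, 0]}]}}

```text
t: 57.32
tool_pos: [0.6099, 0.2039, 0.1039]
tool_rot: [-0.0, 0.635, 0.773, -0.0]
force: [-0.0, -0.3, -1.2]
gripper_width: 0.0137
finger_force: 50.0
```

Run:
```python
from h import *
go(.6097,.2029,.086,11.1,'blue lid held')
for n in ('side','top','wrist'):
    s=snap(n);rect(s,'blue',.066,.09,(.608,.202))
s=snap('side');cv2.imwrite('pics/s3.png',cv2.resize(s['frame'][110:220,220:380],None,fx=4.5,fy=4.5,interpolation=cv2.INTER_CUBIC))
```

```text
blue lid held t 57.3 pos [0.6099 0.2039 0.1039] yaw 11.2 tilt [-0.03 -0.01] w 0.0137 F [-0.  -0.3 -1.2]
  turn z deg 0.1 share 0.002 | shift units (final axes) [-0.05 -0.02  0.9 ] (cur axes) [-0.05 -0.02  0.9 ]
blue n 1044 rect [608.3 203.4 205.3 103.8 -78.5] pct centre [607.9 202.9] size [199.2 101.6] zmed 80.8
blue n 1035 rect [609.8 202.8 199.3 103.2 -78.5] pct centre [609.3 202. ] size [197.3 100.5] zmed 81.5
blue n 31912 rect [608.6 207.6 192.6 103.9 -78.7] pct centre [608.2 209.6] size [187.9 102.1] zmed 80.5
```

View pics/s3.png

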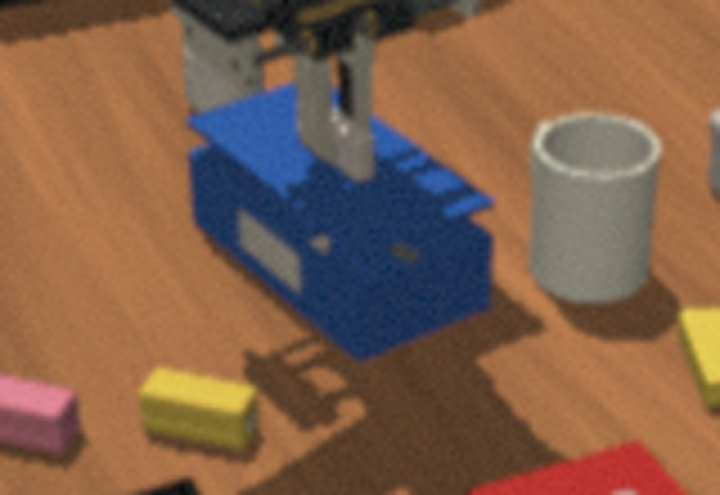

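The side crop shows the blue lid hovering squarely over the blue box (corners at (190,120) and (490,200) of the crop). I nudge it 1 mm and go down.

Request:
{"api": "jog_arm", "payload": {"increments": [{"hand": 1, "offset": [-0.05, -0.015, 0], "angular": [0, 0, 0]}, {"hand": 1, "offset": [0, 0, 0.2], "angular": [0, 0, 0]}, {"hand": 1, "offset": [0, 0, 0.2], "angular": [0, 0, 0]}, {"hand": 1, "offset": [0, 0, 0.15], "angular": [0, 0, 0]}, {"hand": 1, "offset": [0, 0, 0.15], "angular": [0, 0, 0]}, {"hand": 1, "offset": [0, 0, 0], "angular": [0, 0, 0]}, {"hand": 1, "offset": [0, 0, 0], "angular": [0, 0, 0]}]}}

```text
t: 58.1
tool_pos: [0.6096, 0.2027, 0.0897]
tool_rot: [-0.0, 0.635, 0.773, -0.0]
force: [0.7, -0.4, -0.9]
gripper_width: 0.0136
finger_force: 50.0
```

Request:
{"api": "jog_arm", "payload": {"increments": [{"hand": 1, "offset": [0, 0, 0.1], "angular": [0, 0, 0]}, {"hand": 1, "offset": [0, 0, 0], "angular": [0, 0, 0]}, {"hand": 1, "offset": [0, 0, 0], "angular": [0, 0, 0]}]}}

```text
t: 58.35
tool_pos: [0.61, 0.2028, 0.0882]
tool_rot: [-0.0, 0.635, 0.773, -0.0]
force: [-0.4, 0.5, -1.0]
gripper_width: 0.0132
finger_force: 50.0
```

Request:
{"api": "jog_arm", "payload": {"increments": [{"hand": 1, "offset": [0, 0, 0.08], "angular": [0, 0, 0]}, {"hand": 1, "offset": [0, 0, 0], "angular": [0, 0, 0]}, {"hand": 0.4, "offset": [0, 0, 0], "angular": [0, 0, 0]}, {"hand": 0.4, "offset": [0, 0, 0], "angular": [0, 0, 0]}, {"hand": 0.4, "offset": [0, 0, 0], "angular": [0, 0, 0]}, {"hand": 0.4, "offset": [0, 0, 0], "angular": [0, 0, 0]}, {"hand": 0.4, "offset": [0, 0, 0], "angular": [0, 0, 0]}]}}

```text
t: 58.93
tool_pos: [0.6101, 0.2028, 0.0869]
tool_rot: [0.0, 0.635, 0.773, 0.0]
force: [-0.8, -0.2, 1.0]
gripper_width: 0.028
finger_force: 0.0
```

Request:
{"api": "jog_arm", "payload": {"increments": [{"hand": 0.4, "offset": [0, 0, -0.5], "angular": [0, 0, 0]}, {"hand": 0.4, "offset": [0, 0, -0.8], "angular": [0, 0, 0]}, {"hand": 0.4, "offset": [0, 0, -0.9], "angular": [0, 0, 0]}, {"hand": -0.3, "offset": [0, 0, -0.9], "angular": [0, 0, 0]}, {"hand": -0.3, "offset": [0, 0, -0.9], "angular": [0, 0, 0]}, {"hand": -0.3, "offset": [0, 0, -0.9], "angular": [0, 0, 0]}, {"hand": -0.3, "offset": [0, 0, -0.5], "angular": [0, 0, 0]}, {"hand": -0.3, "offset": [0, 0, 0], "angular": [0, 0, 0]}]}}

```text
t: 59.6
tool_pos: [0.6117, 0.2032, 0.1987]
tool_rot: [0.002, 0.635, 0.773, 0.002]
force: [-0.9, 0.1, 0.3]
gripper_width: 0.0564
finger_force: 0.0
```

Run:
```python
from h import *
s=snap('wrist');rect(s,'blue',.055,.075,(.608,.202))
s=snap('side');cv2.imwrite('pics/s4.png',s['frame'])
for c,g in (('red',(.606,-.206)),('blue',(.609,.202))):
    rect(s,c,.055,.075,g)
    P=cloud(s);H,S,V=cv2.split(cv2.cvtColor(s['frame'],cv2.COLOR_BGR2HSV))
    m=(((H<5)|(H>172)) if c=='red' else (H>103)&(H<127))&(S>110)&(P[...,2]>.058)&(P[...,2]<.075)&(np.hypot(P[...,0]-g[0],P[...,1]-g[1])<.12)
    Q=P[m];A=np.c_[Q[:,:2]-g,np.ones(len(Q))];k=np.linalg.lstsq(A,Q[:,2],rcond=None)[0];print(c,'slope',k.round(4))
```

```text
blue n 19010 rect [608.5 203.1 199.2 103.3 -78.7] pct centre [608.4 203.8] size [197.4 101.7] zmed 61.7
red n 2599 rect [ 603.7 -208.4  201.   104.4  -89.5] pct centre [ 603.4 -209. ] size [197.4 102.6] zmed 62.8
red slope [0.0028 0.0016 0.0629]
blue n 1175 rect [608.6 203.4 208.9 106.7 -78.8] pct centre [608.3 202.1] size [201.7 104.3] zmed 63.1
blue slope [0.0036 0.0038 0.0632]
```

View pics/s4.png

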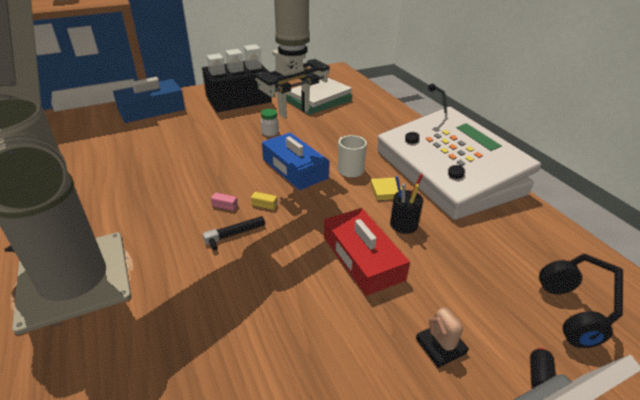

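The side view shows both lids flat on their boxes, blue at (296,160) and red at (367,250). The desk is otherwise as it was, with only the pink (224,201) and yellow (264,200) decoys left, and the gripper is clear.

```bash
python3 -c "
from plant import robot
print(robot.close_job())"
```

```text
the job is handed in; nothing more can be done
None
```

I packed all five cases present (three red, two blue) into the boxes of their own colour, set both lids flat and fully home by camera measurement, and handed the job in; no verdict was returned.

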